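# Clamp a flow-cell glue-up in the bonding press

### The arm

A 6-joint arm with a two-finger parallel gripper is mounted at the origin on the work surface. World frame = base frame: x ahead of the robot, y to its left, z up, the work surface at z = 0. Lengths are in m, angles in rad, forces in N, time in s.
With the tool pointing down it reaches from about 0.375 to 0.75 m from the base axis. Payload 9 kg.
Tool frame: the origin (TCP) lies on the mounting face of the last link; the fingertips stand 173 mm ahead of it and the grasp point (between the pads) lies 155 mm ahead of it; y points along the fingers, x is the direction in which the jaws open and shut, and the axes are right-handed (so a half turn about y gives the same grasp; the last joint's range is limited). The gripper opens to 85 mm and grips with 20 to 120 N. Pads are 22 mm wide; open, the fingers measure 114 mm over their backs; the gripper's body (76 mm by 85 mm) begins 54 mm behind the grasp point. The pads swing forward as they close: fully open they stand 13 mm farther back than shut.
Start: joints at [1.086, 0.104, 0.097, 1.564, 0, 1.353], TCP at [0.158, 0.579, 0.405] pointing down, gripper open.
Joint ranges: [-2.99, 2.99], [-0.84, 1.86], [-1.1, 1.16], [-1.84, 2.11], [-1.51, 1.56], [-3.14, 3.14]. Speed limits (rad/s): [2.22, 2.22, 2.57, 3.14, 3.14, 3.14].

### API

Orientations are given as a unit quaternion [x, y, z, w].
In Python, from plant import ctrl, eyes gives the robot as it stands. The module is installed in compiled form; this text tells all that it offers.
- The arm moves only by the shell command python3 -m inch 'ROWS'. ROWS is text: rows parted by semicolons, each of 5 numbers parted by spaces: the shift along the tool's x, y, z in mm, then the turn about the tool's y in rad, then the closure, from 0 (fully open) to 1 (shut). In form: tx ty tz spin fingers; .... A call has 1 to 8 rows; each row shifts and turns the pose as measured when the row begins, along the tool's axes as they then stand; what a row does not reach is not made up. A row lasts 1/8 s, in which the tool goes at most 62.5 mm and 10.7 degrees, less where a joint would pass 70% of its speed; a pose out of reach is approached as far as the arm can. A call is refused whole if a number of a shift passes 62.5 or a number of a turn 0.188, either way. A call with a gripper value outside its range is refused whole. The fingers move at their own pace and stop on an object; the grip force is fixed at half the most. Time passes only in rows, so rows that do not move let the fingers close. It gives the time, the measured TCP pose, the force and the opening at its end, in the units of the state.
- ctrl.state(): the state, without advancing time (a new reading comes with each control period).
- eyes.get_image(name): name is "side" or "top" or "wrist"; returns a dict with "image" (400x640x3 uint8, red, green, blue), "mtx" (3x3 intrinsics, pixels), "rvec" (rotation vector, rad) and "tvec" (3), from world to camera coordinates, as OpenCV has them. Camera axes: x right, y down, z forward; pixel columns grow to the right and rows downward; lengths in m; the calibration is good to about 2 mm. A picture is of the moment at which its call begins. There is no depth.
- ctrl.hand_in(): hands the job in, once; it reports no verdict.
The state is a dict: "clock": time; "joint_pos": joint angles; "joint_velocities": joint speeds; "joint_torque": joint torques, N m; "position": TCP position; "orientation": TCP orientation; "contact_force": force on the tool from outside, world axes, zero at the start; "wrist_torque": the same for the moment, N m; "width": finger opening in m.
Only numpy, scipy, OpenCV 4.12 (cv2) and the standard library are available. Lean on these libraries where they do the work, as an engineer would, in place of code of your own. Each camera call takes 0.05 s, during which the arm holds its last target.

### The job

Glue-up of an acrylic flow cell: stack all the white acrylic layers on the press's pulled-out tray, flat, square and centred on the engraved outline, and lay the aluminium pressure plate square on top of them. Then press the tray home until its push-push latch holds it when you let go, slide the clamp jaw down the bar until its pad meets the plate and the jaw tilts and binds, and screw the handle tight. Leave the pile clamped and the tray latched, and leave the dropper bottle, slide box and petri dish alone.

Things in the scene. Friction and masses are not known exactly. Their poses are not given: they have to be found in the camera images.
- layer1: White acrylic layer, a block 60 (x) x 40 (y) x 12 (z) mm, about 35 g; origin at its centre, x along the 60 mm side. All layers are alike, both faces too, and may be stacked in any order, either way round or up; two to four are present.
- layer2: White acrylic layer, a block 60 (x) x 40 (y) x 12 (z) mm, about 35 g; origin at its centre, x along the 60 mm side. All layers are alike, both faces too, and may be stacked in any order, either way round or up; two to four are present.
- layer3: White acrylic layer, a block 60 (x) x 40 (y) x 12 (z) mm, about 35 g; origin at its centre, x along the 60 mm side. All layers are alike, both faces too, and may be stacked in any order, either way round or up; two to four are present.
- layer4: White acrylic layer, a block 60 (x) x 40 (y) x 12 (z) mm, about 35 g; origin at its centre, x along the 60 mm side. All layers are alike, both faces too, and may be stacked in any order, either way round or up; two to four are present.
- plate: Aluminium pressure plate, 70 (x) x 48 (y) x 14 (z) mm, about 130 g, with a dark round spot of 30 mm on both faces; origin at its centre, x along the 70 mm side; either face may be up. It lies among the layers at the start.
- press: The bonding press, screwed down. Origin on the bench under the clamp's screw axis; its x axis points to the rear (the bar), -x to the open front where the tray comes out. Base plate 345 x 150 x 8 mm (x -195 to +150 mm). A flat upright bar, 24 (x) x 8 (y) mm, stands at x = +120 mm, top 196 mm above the bench. Tray guides (top 18 mm up) run at y = +-60 mm.
- tray (a joint): How far the tray is out (m): 0.112 to 0.12 at the start, 0 = end stop. Push-push latch: push it in right to 0 (3 N; 6 to 8 N over the last 25 mm, against a spring; jerky above 40 mm/s) and let go: it comes back to about 0.0085 and stays, latched. Pushed to 0 again and let go, it springs out to about 0.025 and can be pulled out by its lip. A push that stops short may not take.
- tray_bed (a point): Centre of the tray's flat floor (120 x 100 mm, no side walls), on its upper face, 16 mm above the bench; axes like the press's; moves with the tray. A 62 x 42 mm outline is engraved round it, long side along x. When latched it lies under the pad.
- tray_lip (a point): Middle of the top edge of the tray's front lip, on its front face, 42 mm above the bench, 60 mm in front (-x) of tray_bed. The lip is 100 mm wide, 5 mm thick, and rises 26 mm above the tray floor: push on its front face, or pinch it from above.
- jaw (a joint): How far the clamp's free jaw has slid down the bar (m), 0 (top) to 0.076; 0 to 0.018 at the start. It stays where it is left (about 3 N down or 10 N up, near the bar, move it). At 0 the pad's face is 118 mm above the bench, 102 mm above the tray floor.
- jaw_tilt (a joint): Tilt of the free jaw on the bar (rad): 0 hanging square; about 0.03 when the pad has met the work and the jaw has been pushed on until its collar binds on the bar. Bound, it holds by friction when let go; about 0.05 when screwed tight.
- jaw_arm (a point): Push point: middle of the top face of the jaw's arm, 52 mm behind the screw axis, 68 mm in front of the bar axis. The arm is 18 mm wide and 16 mm high, along the press's x. Pushed straight down here with shut fingers and 10 to 18 N, the jaw slides, then tilts and binds. (Pushing on the handle does not tilt it; lifted farther than about 60 mm from the bar it binds.)
- pad: Swivel pad under the screw, a disc of 28 mm; its origin is its pivot, 8 mm above its face.
- pad_face (a point): Centre of the pad's lower face, which presses on the plate.
- handle (a joint): Turn of the clamp's handle (rad), 0 = screw backed off (at the start), growing clockwise seen from above; 5 mm of pad travel a turn (0.8 mm a rad), 22 mm at most. Once the jaw has been bound by a push, each rad more presses about 10 N harder: 1 rad is still loose, 3 to 5 rad (35 to 55 N on the plate) is tight.
- handle_grip (a point): Centre of the top of the upright wooden screw handle, which is round with ribs, 28 to 31 mm across, 45 mm tall (below this point); it runs with about 0.13 N m of friction while loose.
- dropper: Amber dropper bottle, 34 mm across, 75 mm tall: leave it alone.
- slidebox: Grey slide box lying flat, 85 x 95 x 32 mm: leave it alone.
- petri: Clear petri dish, 88 mm across, 14 mm tall: leave it alone.
There are look-alikes about, which are no part of the job. What is shaped like the layer4 but green or purple is not meant.

How it is judged:
By the outcome, as a careful person would: the job done as asked, in the order asked, and still so for the second after the job is handed in, with the robot touching nothing.
Of layer1, layer2, layer3, layer4 only 2 to 4 are there at a start; the rules pass over those that are not, and their reading is None.
At some moment in a run one of layer1, layer2, layer3, layer4 may be knocked a few centimetres aside while the robot is not near it.
Once in a run the grip may slacken for a moment while it holds something.
It also fails if it takes over 210 s, if anything falls off the work surface, if the arm or the gripper's body presses on something with over 40 N, if the wrist force passes 120 N, or if a joint passes its speed limit or range.

## Working session

There is one attempt and no reset: what is moved stays moved. The work goes in short steps, Python scripts to look and compute and a shell command to move; the robot and the scene stay as the last step left them, time stands still between calls to the robot, and variables do not carry over. Pictures are saved under pics/ and viewed, and the job is handed in when it is done.

```bash
mkdir -p pics; ls; python3 - <<'E'
from plant import ctrl, eyes
import cv2
s=ctrl.state()
for k,v in s.items(): print(k,v)
for n in ["side","top","wrist"]:
    d=eyes.get_image(n); cv2.imwrite(f"pics/{n}0.png",d["image"][:,:,::-1]); print(n,d["mtx"].tolist(),d["rvec"],d["tvec"])
E
```

```text
pics
clock 0.0
joint_pos [ 1.08628480e+00  1.04738478e-01  9.64703081e-02  1.56391448e+00
 -1.31354651e-05  1.35311280e+00]
joint_velocities [-0.001465   -0.00016538 -0.00093396 -0.00030296  0.00061134 -0.00059701]
joint_torque [ 1.27144325e-03 -5.56932485e+01  5.03646362e+01  1.68481877e-02
 -2.55460300e-04 -3.80187316e-06]
position [0.15813588 0.57867526 0.4038998 ]
orientation [ 0.56227637  0.4286047  -0.42949007 -0.56185547]
contact_force [ 0.51924539  0.11787682 -1.25901777]
wrist_torque [-0.01542226 -0.01683703 -0.03982861]
width 0.08498341228935602
side [[457.2248152496901, 0.0, 313.4210440335559], [0.0, 457.2248152496901, 201.41829169063624], [0.0, 0.0, 1.0]] [ 2.24086469 -0.91921796  0.37607187] [-0.32425551  0.39632994  0.82166451]
top [[416.87486715683355, 0.0, 316.845200054566], [0.0, 416.87486715683355, 208.3408823340937], [0.0, 0.0, 1.0]] [ 2.17602742 -2.02583547  0.22748288] [0.03483639 0.5583958  1.24074654]
wrist [[353.63449221169924, 0.0, 318.167482923315], [0.0, 353.63449221169924, 194.23767784154634], [0.0, 0.0, 1.0]] [-2.28188582 -1.74281816 -0.28135485] [-0.59975433 -0.0410176   0.38084694]
```

View pics/side0.png

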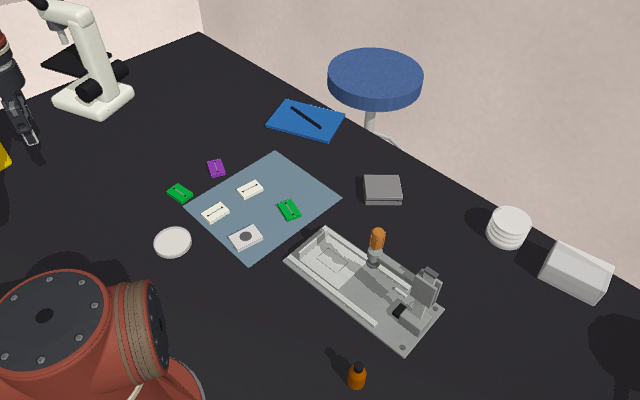

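View pics/top0.png

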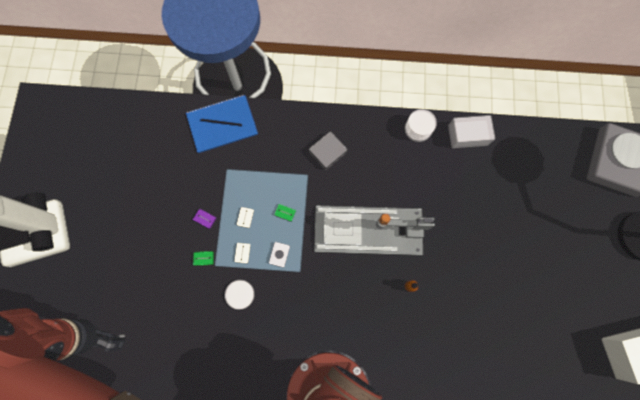

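View pics/wrist0.png

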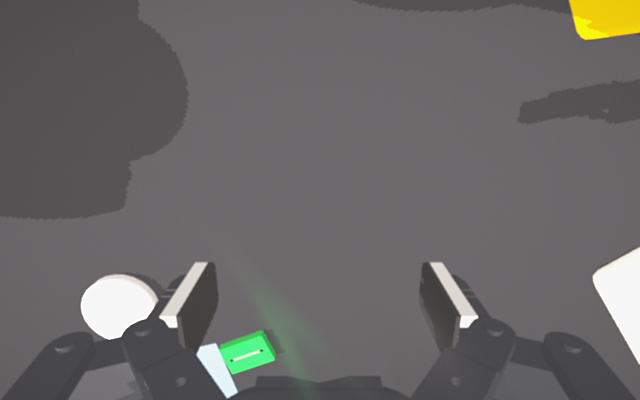

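```bash
cat > h.py <<'E'
import numpy as np, cv2
from scipy.spatial.transform import Rotation as Rn
from plant import ctrl, eyes
def pix(d,p):
    return cv2.projectPoints(np.array(p,float).reshape(-1,3),d["rvec"],d["tvec"],d["mtx"],None)[0].reshape(-1,2)
def ray(d,uv,z):
    R=cv2.Rodrigues(np.array(d["rvec"]))[0]; t=np.array(d["tvec"]).ravel(); c=-R.T@t
    out=[]
    for u,v in np.array(uv,float).reshape(-1,2):
        r=R.T@np.linalg.inv(d["mtx"])@np.array([u,v,1]); out.append(c+r*(z-c[2])/r[2])
    return np.array(out)
def crop(d,u0,v0,u1,v1,k,name):
    im=d["image"][v0:v1,u0:u1,::-1]; cv2.imwrite(name,cv2.resize(im,None,fx=k,fy=k,interpolation=cv2.INTER_CUBIC))
def st():
    s=ctrl.state(); R=Rn.from_quat(s["orientation"]).as_matrix(); g=np.array(s["position"])+0.155*R[:,1]
    print("t%.2f"%s["clock"],"grasp",g.round(4),"xax",R[:,0].round(3),"yax",R[:,1].round(3),"zax",R[:,2].round(3),"F",np.round(s["contact_force"],1),"w %.4f"%s["width"],"q",np.round(s["joint_pos"],2))
    return s,R,g
def to(gt,ang=None):
    """needed shift in tool mm for grasp point target gt, tool x axis world angle ang"""
    s,R,g=st(); 
    d=R.T@(np.array(gt)-g)*1000
    print("shift tool mm",d.round(1),end=" ")
    a=np.arctan2(R[1,0],R[0,0]); print("xang %.3f"%a,end=" ")
    if ang is not None:
        e=(ang-a+np.pi/2)%np.pi-np.pi/2   # mod pi
        print("spin about y (down):",round(-e,3),end="")
    print()
E
python3 - <<'E'
from h import *
s,R,g=st()
d=eyes.get_image("top")
print("cam",(-cv2.Rodrigues(np.array(d["rvec"]))[0].T@np.array(d["tvec"]).ravel()))
crop(d,180,160,320,280,5,"pics/topA.png")
crop(d,310,190,450,270,5,"pics/topB.png")
for n,z,uv in [("L1",.012,(245,217)),("L2",.012,(242,253)),("plate",.014,(279,254)),("petri",.014,(239,295)),("box",.032,(328,150)),("screw",.16,(385,218))]: print(n,ray(d,[uv],z))
E
```

```text
t0.15 grasp [0.1581 0.5786 0.2491] xax [ 0.264  0.965 -0.001] yax [-0.    -0.001 -1.   ] zax [-0.965  0.264  0.   ] F [-0.5 -0.1 -0.5] w 0.0854 q [1.09 0.1  0.1  1.56 0.   1.35]
cam [0.26949453 0.05749123 1.33286866]
L1 [[0.5204309  0.30478041 0.012     ]]
L2 [[0.40394952 0.30159834 0.012     ]]
plate [[0.40895184 0.18416367 0.014     ]]
petri [[0.27361787 0.29612724 0.014     ]]
box [[0.76078876 0.05231932 0.032     ]]
screw [[ 0.51816752 -0.12381925  0.16      ]]
```

View pics/topA.png

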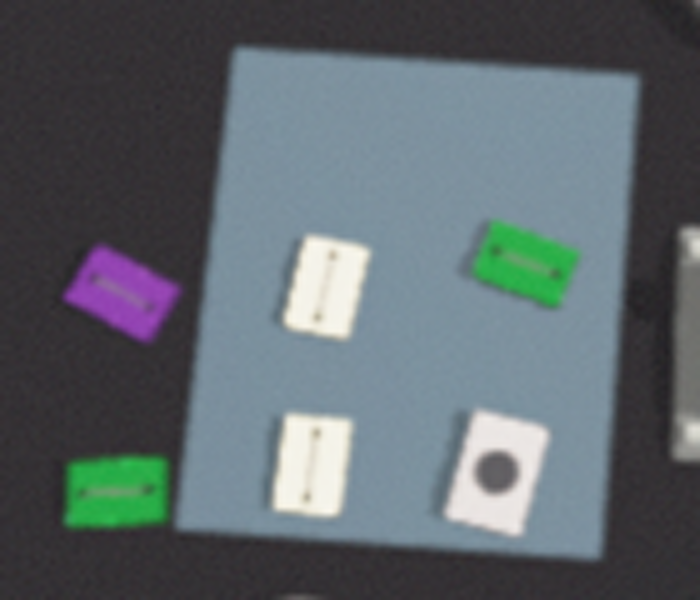

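View pics/topB.png

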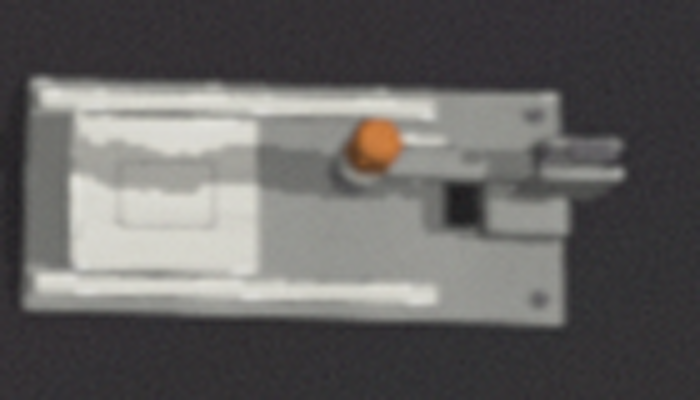

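```bash
cat >> h.py <<'E'
def blobs(d,roi,z,thr=185,amin=200,name="top"):
    u0,v0,u1,v1=roi
    im=d["image"][v0:v1,u0:u1].astype(int); m=((im.min(2)>thr)).astype(np.uint8)
    m=cv2.morphologyEx(m,cv2.MORPH_CLOSE,np.ones((3,3)))
    cs,_=cv2.findContours(m,cv2.RETR_EXTERNAL,cv2.CHAIN_APPROX_NONE)
    for c in cs:
        if cv2.contourArea(c)<amin: continue
        M=cv2.moments(c); cen=(M["m10"]/M["m00"]+u0,M["m01"]/M["m00"]+v0)
        w=ray(d,c.reshape(-1,2)+[u0,v0],z)[:,:2]
        r=cv2.minAreaRect((w*1000).astype(np.float32)); b=cv2.boxPoints(r)
        e=b[1]-b[0]; f=b[2]-b[1]; L=e if np.hypot(*e)>np.hypot(*f) else f
        print(np.round(cen,1),"world",np.round(np.array(r[0])/1000,4),"size",np.round(r[1],1),"long ang %.3f"%((np.arctan2(L[1],L[0])+np.pi)%np.pi))
E
python3 - <<'E'
from h import *
d=eyes.get_image("top")
blobs(d,(215,195,300,275),.012)
# press corners from crop B (k=5, offset 310,190)
c=np.array([(33,78),(560,93),(565,325),(22,308)])/5+[310,190]
w=ray(d,c,.008); print(w.round(4)); 
print([np.linalg.norm(w[i]-w[(i+1)%4]).round(4) for i in range(4)])
o=np.array([(118,158),(217,163),(216,229),(117,225)])/5+[310,190]
w=ray(d,o,.016);print("outline",w.round(4),w.mean(0))
t=np.array([(75,115),(258,118),(257,275),(70,268)])/5+[310,190]
w=ray(d,t,.016);print("bed",w.round(4),w.mean(0))
d=eyes.get_image("side"); crop(d,270,215,450,365,4,"pics/sideB.png")
w=eyes.get_image("wrist"); s,R,g=st(); C=cv2.Rodrigues(np.array(w["rvec"]))[0]; c=-C.T@np.array(w["tvec"]).ravel()
print("cam in tool",R.T@(c-s["position"]), (R.T@C.T).round(3))
E
```

```text
[242.1 252.5] world [0.406  0.3015] size [42.6 61. ] long ang 3.124
[279.1 254.2] world [0.4089 0.1841] size [48.8 69.8] long ang 2.957
[244.9 216.9] world [0.5209 0.305 ] size [42.1 61. ] long ang 3.012
[[ 0.5757  0.0768  0.008 ]
 [ 0.5903 -0.2665  0.008 ]
 [ 0.4391 -0.2721  0.008 ]
 [ 0.4252  0.0731  0.008 ]]
[np.float64(0.3436), np.float64(0.1513), np.float64(0.3455), np.float64(0.1505)]
outline [[ 0.5251  0.0184  0.016 ]
 [ 0.5263 -0.0453  0.016 ]
 [ 0.4835 -0.0469  0.016 ]
 [ 0.4816  0.0163  0.016 ]] [ 0.50412012 -0.01435682  0.016     ]
bed [[ 0.5513  0.0479  0.016 ]
 [ 0.5578 -0.0702  0.016 ]
 [ 0.4559 -0.0744  0.016 ]
 [ 0.4519  0.0444  0.016 ]] [ 0.50420546 -0.01307197  0.016     ]
t0.35 grasp [0.1582 0.5787 0.2495] xax [ 0.264  0.965 -0.   ] yax [-0. -0. -1.] zax [-0.965  0.264  0.   ] F [0.5 0.2 0.3] w 0.0854 q [ 1.09  0.1   0.1   1.56 -0.    1.35]
cam in tool [0.00042387 0.0307805  0.08177431] [[ 1.     0.    -0.   ]
 [ 0.001 -0.317  0.948]
 [ 0.    -0.948 -0.317]]
```

View pics/sideB.png

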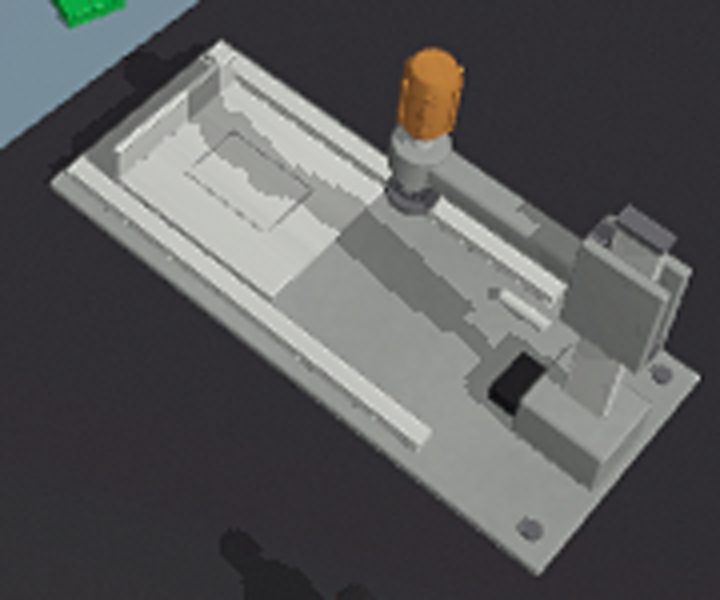

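```bash
python3 - <<'E'
from h import *
def tri(pts):
    A=[];b=[]
    for n,uv in pts:
        d=eyes.get_image(n); a=ray(d,[uv],0)[0]; c=ray(d,[uv],1.)[0]; r=(c-a)/np.linalg.norm(c-a); P=np.eye(3)-np.outer(r,r); A.append(P); b.append(P@a)
    A=np.vstack(A);b=np.hstack(b); x,res,*_=np.linalg.lstsq(A,b,rcond=None); print(x.round(4),np.sqrt(res))
k=lambda u,v:(u/4+270,v/4+215)
K=lambda u,v:(u/5+310,v/5+190)
tri([("top",K(380,139)),("side",k(432,62))])
# bar/jaw top
tri([("top",K(583,152)),("side",k(645,230))])
to([0.406,0.3015,0.13],1.553)
E
```

```text
[ 0.5078 -0.1184  0.2118] [0.00029504]
[ 0.5147 -0.2368  0.1897] [0.00259819]
t0.55 grasp [0.1582 0.5788 0.2497] xax [0.264 0.965 0.   ] yax [ 0.  0. -1.] zax [-0.965  0.264 -0.   ] F [-0.7  0.3  0.2] w 0.0854 q [ 1.09  0.1   0.1   1.56 -0.    1.35]
shift tool mm [-202.2  119.7 -312.1] xang 1.304 spin about y (down): -0.249
```

```bash
python3 -m inch '-40 0 -62 -0.04 0.4; -40 0 -62 -0.04 0.4; -40 0 -62 -0.04 0.4; -40 0 -62 -0.04 0.4; -40 0 -62 -0.04 0.4; 0 30 0 -0.05 0.4; 0 30 0 0 0.4; 0 0 0 0 0.4'; python3 - <<'E'
from h import *
to([0.406,0.3015,0.13],1.553)
d=eyes.get_image("wrist"); cv2.imwrite("pics/w1.png",d["image"][:,:,::-1])
E
```

```text
clock: 1.55
position: [0.3903, 0.3594, 0.3438]
orientation: [0.502, 0.499, -0.497, -0.502]
contact_force: [-0.0, 0.4, 0.2]
width: 0.0511
t1.55 grasp [0.3908 0.3597 0.1888] xax [0.008 1.    0.002] yax [ 0.003  0.002 -1.   ] zax [-1.     0.008 -0.003] F [-0.   0.4  0.2] w 0.0511 q [ 0.5  -0.11 -0.23  1.45  0.    0.51]
shift tool mm [-58.2  58.8 -15.5] xang 1.563 spin about y (down): 0.01
```

View pics/w1.png

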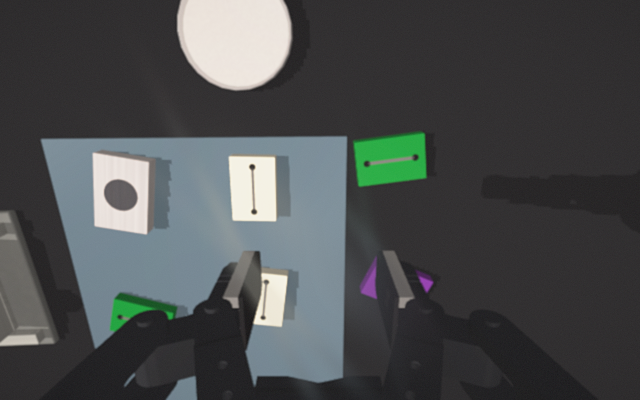

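The wrist view shows two cream-white layers at (253,188) and (270,297), and the plate with its round spot at (124,194). The green blocks at (390,160) and (140,315) and the purple one at (395,285) are the look-alikes. I take the white ones, starting with the one at (253,188).

```bash
python3 - <<'E'
from h import *
d=eyes.get_image("wrist"); blobs(d,(60,130,340,240),.012,thr=150); crop(d,200,130,330,340,2.8,"pics/w1c.png")
E
```

```text
[252.  186.6] world [0.405  0.3016] size [41.3 61.2] long ang 3.125
[120.1 191.4] world [0.4092 0.1827] size [48.7 71. ] long ang 2.958
```

View pics/w1c.png

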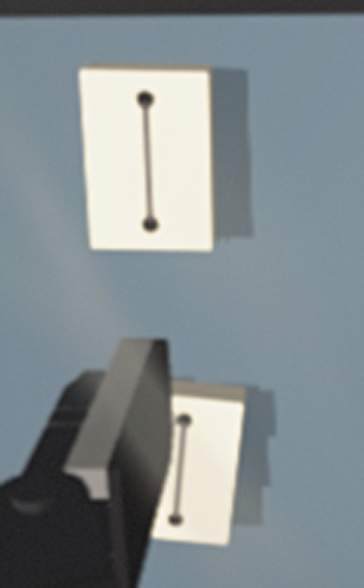

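```bash
python3 -m inch '-30 30 -8 0.01 0.35; -28 29 -8 0 0.35; 0 0 0 0 0.35; 0 0 0 0 0.35'; python3 - <<'E'
from h import *
d=eyes.get_image("wrist"); cv2.imwrite("pics/w2.png",d["image"][:,:,::-1]); blobs(d,(200,20,450,340),.012,thr=150)
to([0.406,0.3015,0.05],1.553)
E
```

```text
clock: 2.15
position: [0.4079, 0.3034, 0.294]
orientation: [0.506, 0.502, -0.49, -0.502]
contact_force: [0.0, 0.6, 0.1]
width: 0.0558
[318.7 309.6] world [0.5179 0.3054] size [41.6 66.8] long ang 3.020
[311.8 179.6] world [0.4048 0.3016] size [40.7 60.6] long ang 3.115
[299.7  35.2] world [0.3078 0.2958] size [76. 22.] long ang 1.557
t2.20 grasp [0.4104 0.3048 0.1389] xax [0.014 1.    0.009] yax [ 0.016  0.008 -1.   ] zax [-1.     0.015 -0.016] F [ 0.7 -0.7  0.1] w 0.0557 q [ 0.38 -0.18 -0.39  1.35  0.    0.4 ]
shift tool mm [-4.1 88.8  5.8] xang 1.556 spin about y (down): 0.003
```

View pics/w2.png

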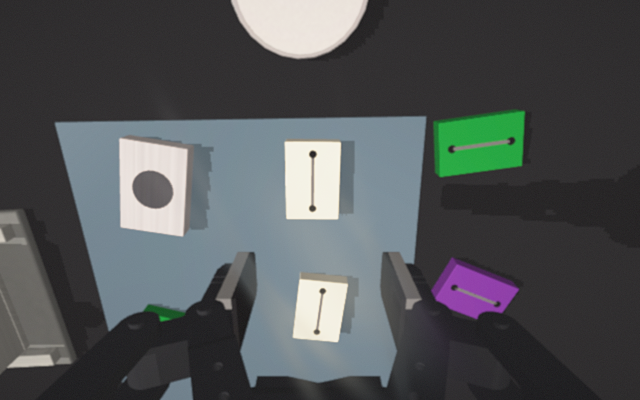

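```bash
python3 -m inch '-3 30 5 0 0.35; -1 30 1 0 0.35; 0 28 0 0 0.35; 0 0 0 0 0.35'; python3 - <<'E'
from h import *
to([0.4055,0.3015,0.019],1.553)
E
```

```text
clock: 2.7
position: [0.4047, 0.3043, 0.2101]
orientation: [0.505, 0.507, -0.488, -0.5]
contact_force: [0.5, 0.6, 0.6]
width: 0.0558
t2.70 grasp [0.4085 0.3062 0.0551] xax [0.01  1.    0.013] yax [ 0.024  0.012 -1.   ] zax [-1.     0.01  -0.024] F [0.5 0.6 0.6] w 0.0558 q [ 0.39 -0.15 -0.51  1.18  0.    0.4 ]
shift tool mm [-5.2 36.   3.8] xang 1.561 spin about y (down): 0.008
```

```bash
cat > t.py <<'E'
from h import *
s,R,g=st(); j=np.array(s["joint_pos"]); print("tilt radial/lateral mrad", (1e3*np.array([R[0,1]*np.cos(j[0])+R[1,1]*np.sin(j[0]), -R[0,1]*np.sin(j[0])+R[1,1]*np.cos(j[0])])).round(1))
E
python3 -m inch '0 0 0 0 0.35; 0 0 0 0 0.35' >/dev/null; python3 t.py;python3 -m inch '0 -50 0 0 0.35' >/dev/null; python3 t.py; python3 -m inch '0 0 0 0 0.35; 0 0 0 0 0.35' >/dev/null; python3 t.py; python3 -m inch '0 10 0 0 0.35; 0 10 0 0 0.35;0 10 0 0 0.35;0 10 0 0 0.35' >/dev/null; python3 t.py
```

```text
t2.95 grasp [0.41   0.3076 0.0586] xax [0.009 1.    0.014] yax [ 0.028  0.014 -1.   ] zax [-1.     0.009 -0.028] F [ 0.5 -0.7 -0.6] w 0.0556 q [ 0.39 -0.15 -0.5   1.19  0.    0.4 ]
tilt radial/lateral mrad [31.2  2.3]
t3.08 grasp [0.4067 0.3063 0.107 ] xax [0.009 1.    0.012] yax [ 0.023  0.012 -1.   ] zax [-1.     0.009 -0.023] F [0.9 0.6 0.4] w 0.0558 q [ 0.39 -0.19 -0.45  1.29  0.    0.4 ]
tilt radial/lateral mrad [26.1  2.4]
t3.33 grasp [0.4098 0.3077 0.1128] xax [0.009 1.    0.016] yax [ 0.032  0.015 -0.999] zax [-0.999  0.009 -0.032] F [ 0.5 -0.4  0.7] w 0.0556 q [ 0.39 -0.19 -0.44  1.29  0.    0.4 ]
tilt radial/lateral mrad [35.2  2.4]
t3.83 grasp [0.4104 0.308  0.0687] xax [0.009 1.    0.015] yax [ 0.03   0.015 -0.999] zax [-1.     0.009 -0.03 ] F [ 0.4 -0.3 -0.5] w 0.0555 q [ 0.39 -0.16 -0.49  1.2   0.    0.4 ]
tilt radial/lateral mrad [33.2  2.4]
```

```bash
for i in 1 2 3; do python3 -m inch '0 0 0 0 0.35; 0 0 0 0 0.35' >/dev/null; python3 t.py; done;  python3 -c "
from h import *
eyes.get_image('top');eyes.get_image('top');eyes.get_image('top')"; python3 t.py; python3 -m inch '0 -5 0 0 0.35; 0 -5 0 0 0.35;0 -5 0 0 0.35;0 -5 0 0 0.35' >/dev/null; python3 t.py;
```

```text
t4.08 grasp [0.4095 0.3076 0.0672] xax [0.009 1.    0.014] yax [ 0.028  0.014 -1.   ] zax [-1.     0.009 -0.028] F [-1.   0.5  0.5] w 0.0557 q [ 0.39 -0.16 -0.49  1.2   0.    0.4 ]
tilt radial/lateral mrad [30.9  2.4]
t4.33 grasp [0.41   0.3078 0.0679] xax [0.009 1.    0.015] yax [ 0.029  0.014 -0.999] zax [-1.     0.009 -0.029] F [ 0.4 -0.6 -0.5] w 0.0555 q [ 0.39 -0.16 -0.49  1.2   0.    0.4 ]
tilt radial/lateral mrad [32.   2.4]
t4.58 grasp [0.4103 0.3079 0.0684] xax [0.009 1.    0.015] yax [ 0.029  0.015 -0.999] zax [-1.     0.009 -0.029] F [-0.7 -0.4  0.1] w 0.0555 q [ 0.39 -0.16 -0.49  1.2   0.    0.4 ]
tilt radial/lateral mrad [32.7  2.4]
t4.72 grasp [0.4102 0.3079 0.0683] xax [0.009 1.    0.015] yax [ 0.029  0.015 -0.999] zax [-1.     0.009 -0.029] F [ 0.8  0.1 -0.3] w 0.0554 q [ 0.39 -0.16 -0.49  1.2   0.    0.4 ]
tilt radial/lateral mrad [32.6  2.4]
t5.22 grasp [0.4095 0.3076 0.0896] xax [0.009 1.    0.015] yax [ 0.029  0.014 -0.999] zax [-1.     0.009 -0.029] F [-0.2 -0.5 -0.6] w 0.0555 q [ 0.39 -0.17 -0.47  1.25  0.    0.4 ]
tilt radial/lateral mrad [32.5  2.4]
```

```bash
python3 -m inch '0 -30 0 0 0.35; 0 -15 0 0 0.35;0 -5 0 0 0.35;0 0 0 0 0.35' >/dev/null; python3 t.py;  python3 -m inch '0 0 -50 0 0.35;0 0 0 0 0.35;0 0 0 0 0.35' >/dev/null; python3 t.py;  python3 -m inch '0 0 50 0 0.35;0 0 0 0 0.35;0 0 0 0 0.35' >/dev/null; python3 t.py;  python3 -m inch '0 50 0 0 0.35;0 0 0 0 0.35;0 0 0 0 0.35' >/dev/null; python3 t.py; python3 -m inch '0 -20 0 0 0.35;0 -20 0 0 0.35;0 -20 0 0 0.35; 0 0 0 0 0.35' >/dev/null; python3 t.py; 
```

```text
t5.72 grasp [0.408  0.3068 0.1411] xax [0.009 1.    0.015] yax [ 0.029  0.014 -0.999] zax [-1.     0.009 -0.029] F [-0.6 -0.1 -0.3] w 0.0554 q [ 0.39 -0.21 -0.4   1.34  0.    0.4 ]
tilt radial/lateral mrad [32.4  2.4]
t6.10 grasp [0.4569 0.3057 0.1385] xax [0.008 1.    0.013] yax [ 0.023  0.013 -1.   ] zax [-1.     0.009 -0.023] F [-0.7 -0.7  0.4] w 0.0559 q [ 0.35 -0.07 -0.28  1.33  0.    0.36]
tilt radial/lateral mrad [26.2  3.8]
t6.47 grasp [0.4033 0.3058 0.1349] xax [0.008 1.    0.011] yax [ 0.02   0.011 -1.   ] zax [-1.     0.008 -0.02 ] F [ 0.4 -0.1  1. ] w 0.0558 q [ 0.39 -0.21 -0.41  1.34  0.    0.4 ]
tilt radial/lateral mrad [22.6  2.9]
t6.85 grasp [0.4065 0.307  0.0872] xax [0.008 1.    0.013] yax [ 0.024  0.013 -1.   ] zax [-1.     0.008 -0.024] F [ 0.6 -0.2  1. ] w 0.0552 q [ 0.39 -0.18 -0.47  1.25  0.    0.4 ]
tilt radial/lateral mrad [27.1  2.8]
t7.35 grasp [0.4083 0.3071 0.1567] xax [0.008 1.    0.016] yax [ 0.032  0.016 -0.999] zax [-0.999  0.009 -0.032] F [-0.5  0.1 -0. ] w 0.0553 q [ 0.39 -0.21 -0.38  1.37  0.    0.4 ]
tilt radial/lateral mrad [35.5  2.8]
```

```bash
python3 -m inch '0 0 -60 0 0.35;0 0 0 0 0.35;0 0 60 0 0.35;0 0 0 0 0.35;0 0 -60 0 0.35;0 0 0 0 0.35;0 0 60 0 0.35;0 0 0 0 0.35' >/dev/null; python3 t.py;python3 -m inch '0 0 -60 0 0.35;0 0 0 0 0.35;0 0 60 0 0.35;0 0 0 0 0.35' >/dev/null; python3 t.py;
```

```text
t8.35 grasp [0.4037 0.3056 0.1499] xax [0.009 1.    0.012] yax [ 0.019  0.012 -1.   ] zax [-1.     0.009 -0.019] F [0.8 1.3 1.4] w 0.0556 q [ 0.39 -0.21 -0.39  1.37  0.    0.4 ]
tilt radial/lateral mrad [21.8  3.8]
t8.85 grasp [0.4019 0.3055 0.1489] xax [0.008 1.    0.011] yax [ 0.016  0.011 -1.   ] zax [-1.     0.008 -0.016] F [0.5 0.3 0.3] w 0.0555 q [ 0.39 -0.21 -0.39  1.37  0.    0.4 ]
tilt radial/lateral mrad [19.3  4.3]
```

```bash
python3 -m inch '0 0 -62 0 0.35;0 0 0 0 0.35;0 0 0 0 0.35' >/dev/null; python3 t.py;python3 -m inch '0 0 20 0 0.35;0 0 20 0 0.35;0 0 12 0 0.35;0 0 6 0 0.35;0 0 0 0 0.35' >/dev/null; python3 t.py; python3 -m inch '30 0 -62 0 0.35;0 0 0 0 0.35;0 0 0 0 0.35' >/dev/null; python3 t.py;python3 -m inch '-25 0 50 0 0.35;0 0 0 0 0.35;0 0 0 0 0.35' >/dev/null; python3 t.py
```

```text
t9.22 grasp [0.4645 0.3057 0.151 ] xax [0.006 1.    0.012] yax [ 0.018  0.012 -1.   ] zax [-1.     0.006 -0.018] F [-0.   0.3  0. ] w 0.0555 q [ 0.34 -0.05 -0.24  1.36  0.01  0.35]
tilt radial/lateral mrad [21.   5.4]
t9.85 grasp [0.4048 0.3071 0.1542] xax [0.005 1.    0.015] yax [ 0.026  0.015 -1.   ] zax [-1.     0.005 -0.026] F [ 1.1 -0.7  0.2] w 0.0556 q [ 0.39 -0.21 -0.38  1.37  0.    0.39]
tilt radial/lateral mrad [29.7  4.4]
t10.22 grasp [0.4611 0.3335 0.152 ] xax [0.005 1.    0.013] yax [ 0.02   0.012 -1.   ] zax [-1.     0.006 -0.02 ] F [-1.9  0.2  1.2] w 0.0555 q [ 0.39 -0.02 -0.2   1.36  0.    0.4 ]
tilt radial/lateral mrad [22.9  4. ]
t10.60 grasp [0.408  0.3071 0.1488] xax [0.006 1.    0.011] yax [ 0.017  0.011 -1.   ] zax [-1.     0.006 -0.017] F [0.3 0.7 0.3] w 0.0556 q [ 0.39 -0.19 -0.37  1.37  0.    0.39]
tilt radial/lateral mrad [19.8  4.1]
```

```bash
python3 -c "
from h import *
d=eyes.get_image('wrist');blobs(d,(200,20,450,340),.012,thr=150)
to([0.4055,0.3015,0.06],1.553)"
```

```text
[314.4 305. ] world [0.5197 0.3052] size [41.6 62.2] long ang 3.006
[308.3 178.7] world [0.4047 0.3015] size [40.8 61.1] long ang 3.116
[297.8  36.7] world [0.306 0.296] size [78.9 25.4] long ang 1.566
t10.65 grasp [0.4079 0.3071 0.1487] xax [0.006 1.    0.011] yax [ 0.016  0.011 -1.   ] zax [-1.     0.006 -0.016] F [ 1.1 -0.2  0. ] w 0.0554 q [ 0.39 -0.19 -0.37  1.37  0.    0.39]
shift tool mm [-6.6 88.6  3.8] xang 1.565 spin about y (down): 0.012
```

```bash
python3 -m inch '-5 60 4 0.015 0.35; -2 20 0 0 0.35; 0 10 0 0 0.35'; python3 -c "
from h import *
import t
to([0.405,0.3015,0.02],1.55)"
```

```text
clock: 11.02
position: [0.4059, 0.3005, 0.2156]
orientation: [0.508, 0.504, -0.485, -0.503]
contact_force: [0.0, 0.0, 0.6]
width: 0.0558
t11.03 grasp [0.4098 0.3027 0.0607] xax [0.021 1.    0.015] yax [ 0.025  0.014 -1.   ] zax [-0.999  0.022 -0.024] F [0.  0.  0.6] w 0.0558 q [ 0.38 -0.16 -0.51  1.19  0.    0.4 ]
tilt radial/lateral mrad [28.4  4.3]
t11.03 grasp [0.4098 0.3027 0.0607] xax [0.021 1.    0.015] yax [ 0.025  0.014 -1.   ] zax [-0.999  0.022 -0.024] F [0.  0.  0.6] w 0.0558 q [ 0.38 -0.16 -0.51  1.19  0.    0.4 ]
shift tool mm [-1.9 40.5  5.7] xang 1.549 spin about y (down): -0.001
```

```bash
python3 -m inch '-1 20 3 0 0.35; -1 14 2 0 0.35; 0 7 1 0 0.35'; python3 -c "
from h import *
import t
to([0.405,0.3015,0.02],1.55)
d=eyes.get_image('wrist'); cv2.imwrite('pics/w3.png',d['image'][:,:,::-1])"
```

```text
clock: 11.4
position: [0.4028, 0.3, 0.1754]
orientation: [0.508, 0.506, -0.483, -0.502]
contact_force: [-1.5, 0.2, -0.2]
width: 0.0556
t11.40 grasp [0.4072 0.3024 0.0205] xax [0.021 1.    0.017] yax [ 0.028  0.016 -0.999] zax [-0.999  0.022 -0.028] F [-1.5  0.2 -0.2] w 0.0556 q [ 0.38 -0.13 -0.56  1.11  0.    0.4 ]
tilt radial/lateral mrad [32.2  4.4]
t11.40 grasp [0.4072 0.3024 0.0205] xax [0.021 1.    0.017] yax [ 0.028  0.016 -0.999] zax [-0.999  0.022 -0.028] F [-1.5  0.2 -0.2] w 0.0556 q [ 0.38 -0.13 -0.56  1.11  0.    0.4 ]
shift tool mm [-1.   0.4  2.2] xang 1.549 spin about y (down): -0.001
```

View pics/w3.png

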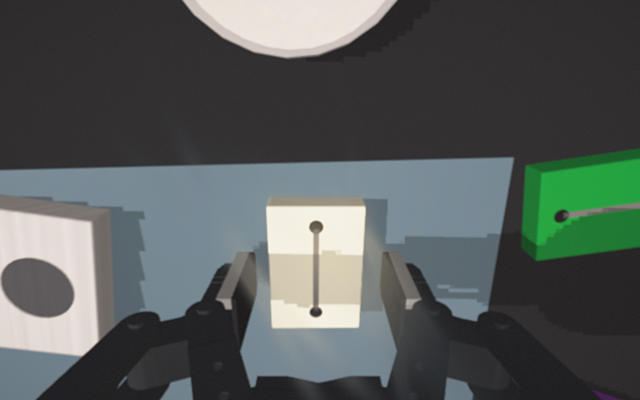

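```bash
python3 -m inch '0 1 2 0 0.5; 0 0 0 0 0.7; 0 0 0 0 0.7; 0 0 0 0 0.7; 0 0 0 0 0.7'; python3 -c "
from h import *
import t
d=eyes.get_image('wrist'); cv2.imwrite('pics/w4.png',d['image'][:,:,::-1]);print(pix(d,g:=[.4055,.3015,.012]))"
```

```text
clock: 12.08
position: [0.4014, 0.3005, 0.1758]
orientation: [0.509, 0.506, -0.483, -0.502]
contact_force: [-0.5, -0.3, -0.6]
width: 0.038
t12.07 grasp [0.4061 0.3031 0.0208] xax [0.021 1.    0.018] yax [ 0.031  0.017 -0.999] zax [-0.999  0.022 -0.03 ] F [-0.5 -0.3 -0.6] w 0.0380 q [ 0.38 -0.13 -0.56  1.11  0.    0.4 ]
tilt radial/lateral mrad [34.6  4.3]
[[312.97861942 274.54861353]]
```

View pics/w4.png

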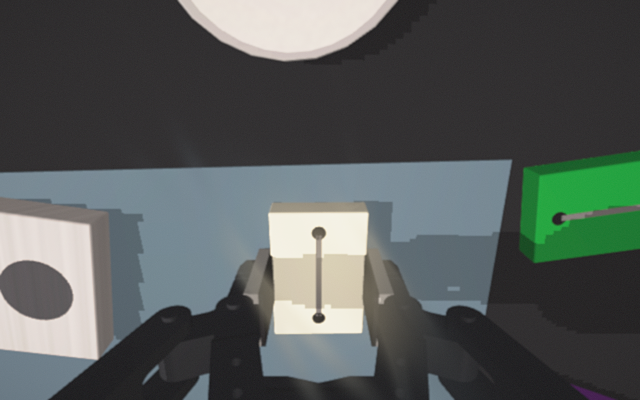

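```bash
python3 -m inch '0 0 0 0 1; 0 0 0 0 1; 0 0 0 0 1'; python3 -m inch '0 -10 0 0 1; 0 -20 0 0 1; 0 -15 0 0 1; 0 -5 0 0 1'; python3 -c "
from h import *
import t
d=eyes.get_image('wrist'); cv2.imwrite('pics/w5.png',d['image'][:,:,::-1])
d=eyes.get_image('side'); crop(d,150,150,350,300,4,'pics/s5.png')"
```

```text
clock: 12.5
position: [0.4013, 0.3004, 0.1757]
orientation: [0.509, 0.506, -0.483, -0.502]
contact_force: [-0.5, 0.3, -0.3]
width: 0.0383
clock: 13.0
position: [0.3997, 0.2995, 0.2284]
orientation: [0.509, 0.506, -0.483, -0.502]
contact_force: [0.6, -0.5, 0.0]
width: 0.0384
t13.00 grasp [0.4044 0.3021 0.0735] xax [0.021 1.    0.017] yax [ 0.03   0.017 -0.999] zax [-0.999  0.022 -0.03 ] F [ 0.6 -0.5  0. ] w 0.0384 q [ 0.38 -0.19 -0.51  1.22  0.    0.4 ]
tilt radial/lateral mrad [34.3  4.4]
```

View pics/w5.png

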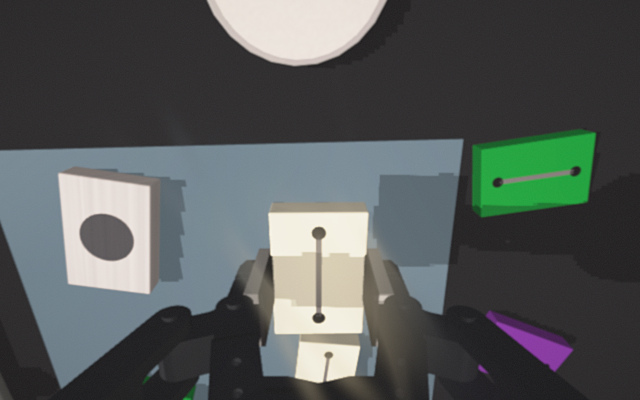

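View pics/s5.png

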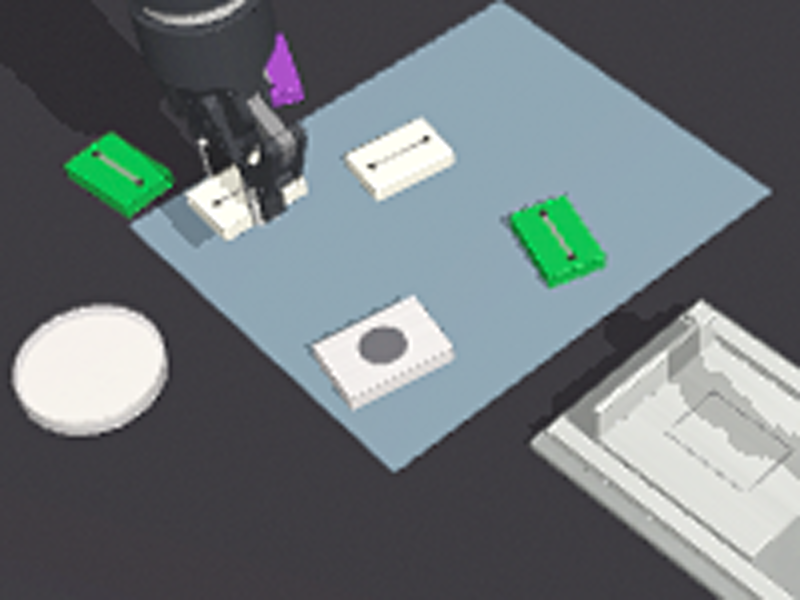

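```bash
python3 -m inch '-15 -15 -6 0 0.8; -40 -15 -14 0 0.8; -45 0 -14 0 0.8; -45 0 -14 0 0.8; -45 0 -14 0 0.8; -45 0 -14 0 0.8; -40 0 -14 0 0.8; -20 0 -6 0 0.8';python3 -m inch '0 0 0 0.18 0.8; 0 0 0 0.18 0.8; 0 0 0 0.18 0.8; 0 0 0 0.18 0.8; 0 0 0 0.18 0.8; 0 0 0 0.18 0.8; 0 0 0 0.18 0.8; 0 0 0 0.18 0.8'; python3 -c "
from h import *
import t
to([.504,-.0135,.09],.042)
d=eyes.get_image('wrist'); cv2.imwrite('pics/w6.png',d['image'][:,:,::-1])"
```

```text
clock: 14.1
position: [0.4904, -0.0121, 0.2597]
orientation: [0.509, 0.506, -0.484, -0.501]
contact_force: [-0.2, 0.0, -0.1]
width: 0.0384
clock: 15.1
position: [0.4887, -0.0215, 0.2626]
orientation: [-0.703, -0.031, 0.01, 0.711]
contact_force: [0.2, -0.7, -0.8]
width: 0.0381
t15.10 grasp [ 0.4933 -0.0195  0.1076] xax [0.998 0.057 0.03 ] yax [ 0.03   0.012 -0.999] zax [-0.057  0.998  0.011] F [ 0.2 -0.7 -0.8] w 0.0381 q [-0.32 -0.24 -0.49  1.3   0.02  1.2 ]
tilt radial/lateral mrad [24.2 21.1]
t15.10 grasp [ 0.4933 -0.0195  0.1076] xax [0.998 0.057 0.03 ] yax [ 0.03   0.012 -0.999] zax [-0.057  0.998  0.011] F [ 0.2 -0.7 -0.8] w 0.0381 q [-0.32 -0.24 -0.49  1.3   0.02  1.2 ]
shift tool mm [10.5 18.   5.2] xang 0.057 spin about y (down): 0.015
```

View pics/w6.png

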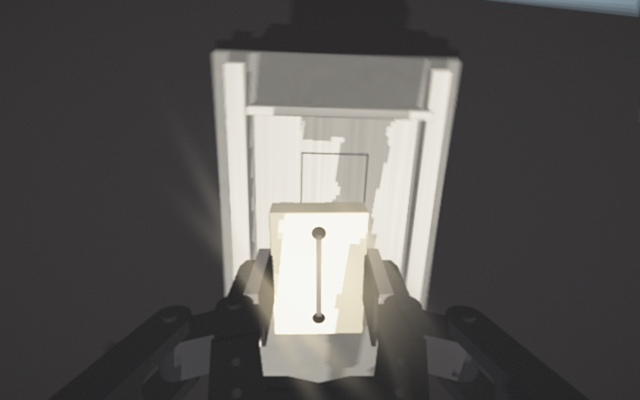

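```bash
python3 - <<'E'
from h import *
d=eyes.get_image("wrist"); crop(d,200,40,480,220,2.8,"pics/w6c.png")
p=ray(d,[(302.5,153.5),(367.5,154.5)],.016); print("outline front corners",p)
# lip top edges, z=.042
print(ray(d,[(252,110),(432,115)],.042))
print("base front corners", ray(d,[(213,55),(461,62)],.008))
E
```

```text
outline front corners [[0.4843773  0.01736754 0.016     ]
 [0.52492312 0.01844377 0.016     ]]
[[0.45730777 0.04452394 0.042     ]
 [0.55282284 0.04629288 0.042     ]]
base front corners [[0.42977154 0.07219583 0.008     ]
 [0.57784141 0.07567076 0.008     ]]
```

View pics/w6c.png

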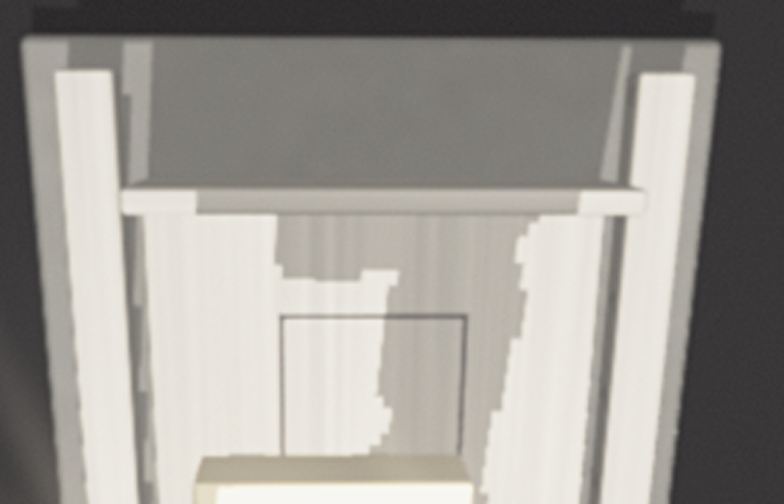

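```bash
python3 - <<'E'
from h import *
d=eyes.get_image("wrist"); s,R,g=st()
p=ray(d,[(319,233.5),(318.5,318)],g[2]-.0088); print(p, np.linalg.norm(p[1]-p[0])); m=p.mean(0); print("off tool",(R.T@(m-g)*1e3).round(1))
m[2]=g[2]-.0148
tgt=np.array([.5045,-.0132,.016+.006+.015])
print("shift",(R.T@(tgt-m)*1e3).round(1))
E
```

```text
t15.25 grasp [ 0.4934 -0.0193  0.1076] xax [0.997 0.066 0.031] yax [ 0.03   0.012 -0.999] zax [-0.067  0.998  0.01 ] F [-0.7  0.5 -0.4] w 0.0384 q [-0.32 -0.24 -0.49  1.3   0.02  1.19]
[[ 0.49257459  0.00087018  0.09875408]
 [ 0.49490753 -0.0404076   0.09875408]] 0.04134364801985109
off tool [ 0.1  8.8 -0.6]
shift [ 9.5 56.1  5.3]
```

```bash
python3 -m inch '5 20 3 0.025 0.8; 4 20 2 0 0.8; 0 10 0 0 0.8; 0 5 0 0 0.8'; cat > pl.py <<'E'
from h import *
import sys
def pl(tgt,h=.0088,hole=((319,233.5),(318.5,318))):
    d=eyes.get_image("wrist"); s,R,g=st()
    p=ray(d,hole,g[2]-h); m=p.mean(0); m[2]=g[2]-h-.006
    print("layer",m.round(4),"shift",(R.T@(np.array(tgt)-m)*1e3).round(1), "xang %.3f"%np.arctan2(R[1,0],R[0,0]))
E
python3 -c "
from pl import *
import t
pl([.5045,-.0132,.022])
d=eyes.get_image('wrist'); cv2.imwrite('pics/w7.png',d['image'][:,:,::-1])
"
```

```text
clock: 15.75
position: [0.4994, -0.0165, 0.2079]
orientation: [-0.703, -0.031, 0.009, 0.711]
contact_force: [0.0, -0.1, 0.2]
width: 0.0391
t15.75 grasp [ 0.5042 -0.0147  0.0529] xax [0.998 0.056 0.032] yax [ 0.031  0.012 -0.999] zax [-0.056  0.998  0.01 ] F [ 0.  -0.1  0.2] w 0.0391 q [-0.3  -0.17 -0.53  1.18  0.02  1.21]
tilt radial/lateral mrad [26.4 20.3]
t15.80 grasp [ 0.504  -0.0146  0.0525] xax [0.998 0.056 0.031] yax [ 0.031  0.012 -0.999] zax [-0.056  0.998  0.01 ] F [-0.4  0.5 -0.6] w 0.0387 q [-0.3  -0.17 -0.53  1.18  0.02  1.21]
layer [ 0.5047 -0.0152  0.0377] shift [-0.6 15.7  1.8] xang 0.056
```

View pics/w7.png

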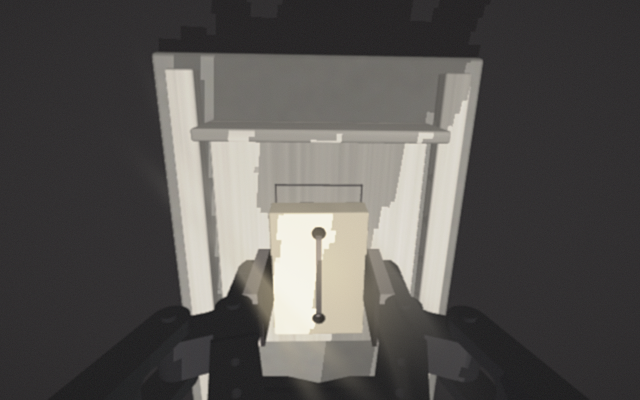

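```bash
python3 -c "
from pl import *
d=eyes.get_image('wrist'); print(ray(d,[(275.5,185),(361.5,185)],.016))"; python3 -m inch '0 8 1 0.015 0.8; 0 5 1 0 0.8; 0 0 0 0 0.8';python3 -c "
from pl import *
pl([.5045,-.0132,.022]);import t"
```

```text
[[0.48311193 0.01741583 0.016     ]
 [0.52419304 0.01930822 0.016     ]]
clock: 16.27
position: [0.5003, -0.0143, 0.1957]
orientation: [-0.703, -0.026, 0.002, 0.711]
contact_force: [0.1, 0.6, -0.2]
width: 0.0383
t16.32 grasp [ 0.5056 -0.0127  0.041 ] xax [0.999 0.039 0.034] yax [ 0.034  0.011 -0.999] zax [-0.04   0.999  0.01 ] F [-0.5 -0.2 -0.5] w 0.0379 q [-0.3  -0.16 -0.54  1.16  0.02  1.24]
layer [ 0.5058 -0.0127  0.0262] shift [-1.5  4.1 -0.4] xang 0.039
t16.32 grasp [ 0.5056 -0.0127  0.041 ] xax [0.999 0.039 0.034] yax [ 0.034  0.011 -0.999] zax [-0.04   0.999  0.01 ] F [-0.5 -0.2 -0.5] w 0.0379 q [-0.3  -0.16 -0.54  1.16  0.02  1.24]
tilt radial/lateral mrad [29.  20.3]
```

```bash
python3 -m inch '-1 2 0 -0.004 0.8; 0 2 0 0 0.8; 0 1 0 0 0.8';python3 -c "
from pl import *
pl([.5045,-.0132,.022])"; python3 -m inch '0 0 0 0 0.5; 0 0 0 0 0.5; 0 0 0 0 0.48; 0 0 0 0 0.45; 0 0 0 0 0.45';python3 -c "
from pl import *
st();d=eyes.get_image('wrist'); cv2.imwrite('pics/w8.png',d['image'][:,:,::-1])"
```

```text
clock: 16.7
position: [0.4997, -0.0143, 0.1912]
orientation: [-0.703, -0.028, 0.003, 0.71]
contact_force: [-3.2, 2.1, 8.2]
width: 0.0379
t16.75 grasp [ 0.505  -0.0127  0.0364] xax [0.998 0.044 0.035] yax [ 0.034  0.011 -0.999] zax [-0.044  0.999  0.009] F [-2.1  1.7  5.7] w 0.0377 q [-0.3  -0.15 -0.55  1.15  0.02  1.23]
layer [ 0.5054 -0.0129  0.0216] shift [-0.9 -0.4 -0.2] xang 0.044
clock: 17.38
position: [0.4997, -0.0144, 0.1912]
orientation: [-0.703, -0.028, 0.003, 0.71]
contact_force: [0.3, -0.1, -1.4]
width: 0.0469
t17.38 grasp [ 0.5051 -0.0128  0.0363] xax [0.998 0.044 0.035] yax [ 0.035  0.011 -0.999] zax [-0.044  0.999  0.009] F [ 0.3 -0.1 -1.4] w 0.0469 q [-0.3  -0.15 -0.55  1.15  0.02  1.23]
```

View pics/w8.png

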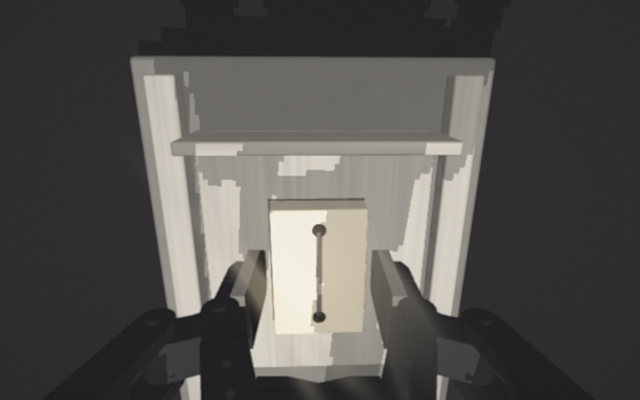

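```bash
python3 -m inch '0 -10 0 0 0.45; 0 -30 0 0 0.4; 0 -30 0 0 0.35; 0 -20 0 0 0.35; 0 0 -40 0 0.35; 0 0 0 0 0.35';python3 -c "
from pl import *
import t
d=eyes.get_image('wrist'); cv2.imwrite('pics/w9.png',d['image'][:,:,::-1])
d=eyes.get_image('top'); crop(d,180,160,320,280,5,'pics/top9.png');blobs(d,(215,195,300,275),.012)"
```

```text
clock: 18.18
position: [0.4984, -0.056, 0.2877]
orientation: [-0.704, -0.029, 0.003, 0.71]
contact_force: [-0.2, 0.1, -0.8]
width: 0.0556
t18.18 grasp [ 0.5042 -0.0546  0.1328] xax [0.998 0.045 0.038] yax [ 0.037  0.009 -0.999] zax [-0.045  0.999  0.008] F [-0.2  0.1 -0.8] w 0.0556 q [-0.38 -0.22 -0.43  1.33  0.02  1.15]
tilt radial/lateral mrad [31.1 22.6]
[279.  254.2] world [0.4089 0.1841] size [48.8 69.8] long ang 2.957
```

View pics/w9.png

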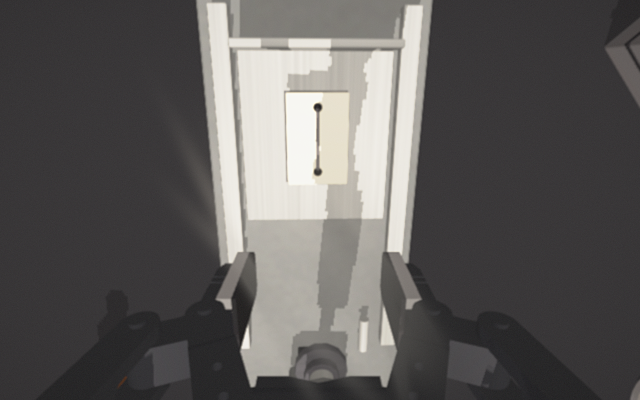

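```bash
python3 -c "
from pl import *
d=eyes.get_image('wrist'); crop(d,230,30,410,230,3,'pics/w9c.png')"
```

```text
(no output)
```

View pics/top9.png

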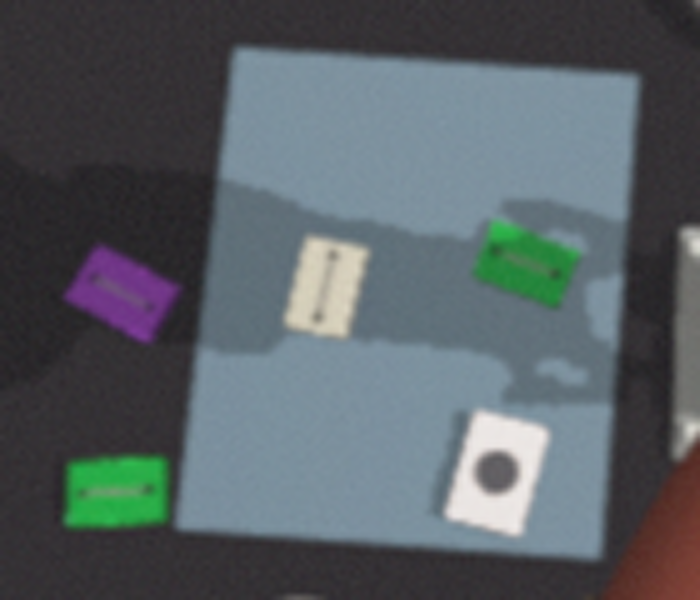

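View pics/w9c.png

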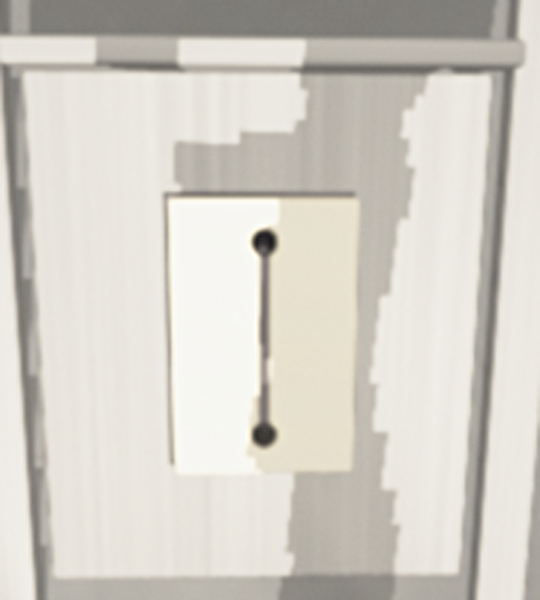

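```bash
python3 -m inch '0 0 50 0 0.35; 4 0 60 0 0.35; 4 0 60 0 0.35; 4 0 60 0 0.35;4 0 60 0 0.35; 4 0 50 0 0.35; 0 0 20 -0.1 0.35; 0 0 0 -0.18 0.35'; python3 -m inch '0 0 0 -0.18 0.35; 0 0 0 -0.18 0.35;0 0 0 -0.18 0.35;0 0 0 -0.18 0.35;0 0 0 -0.18 0.35;0 0 0 -0.18 0.35;0 0 0 -0.1 0.35;0 0 0 0 0.35';python3 -c "
from pl import *
import t
to([.5205,.305,.06],1.44)
d=eyes.get_image('wrist'); cv2.imwrite('pics/w10.png',d['image'][:,:,::-1]);blobs(d,(200,20,450,340),.012,thr=130)
"
```

```text
clock: 19.32
position: [0.4962, 0.3237, 0.2902]
orientation: [-0.695, -0.132, 0.107, 0.699]
contact_force: [0.4, 0.3, -0.4]
width: 0.0557
clock: 20.32
position: [0.4893, 0.3304, 0.2878]
orientation: [0.505, 0.509, -0.49, -0.496]
contact_force: [0.7, -0.8, -0.6]
width: 0.0553
t20.32 grasp [0.4936 0.332  0.1329] xax [0.002 1.    0.011] yax [ 0.027  0.01  -1.   ] zax [-1.     0.003 -0.027] F [ 0.7 -0.8 -0.6] w 0.0553 q [ 0.37  0.06 -0.16  1.32 -0.    0.38]
tilt radial/lateral mrad [29.2 -0.2]
t20.32 grasp [0.4936 0.332  0.1329] xax [0.002 1.    0.011] yax [ 0.027  0.01  -1.   ] zax [-1.     0.003 -0.027] F [ 0.7 -0.8 -0.6] w 0.0553 q [ 0.37  0.06 -0.16  1.32 -0.    0.38]
shift tool mm [-27.7  73.3 -25. ] xang 1.568 spin about y (down): 0.128
[297.1 167.8] world [0.5058 0.3101] size [145.1 247.9] long ang 3.137
```

View pics/w10.png

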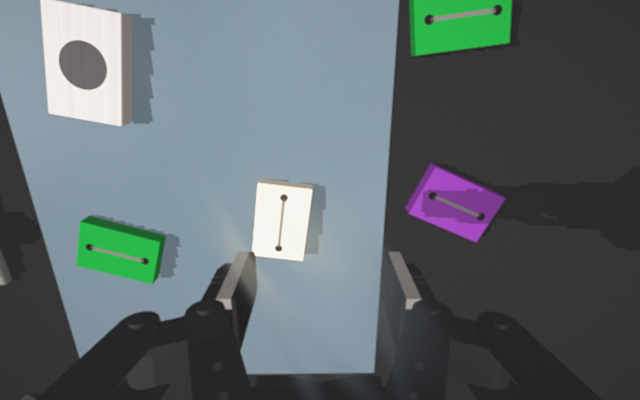

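```bash
python3 -m inch '-28 0 -30 0.128 0.35; 0 0 0 0 0.35; 0 15 0 0 0.35;0 15 0 0 0.35; 0 15 0 0 0.35; 0 10 0 0 0.35';python3 -c "
from pl import *
import t
to([.5205,.305,.02],1.44)
d=eyes.get_image('wrist'); blobs(d,(200,20,450,380),.012,thr=185);blobs(d,(200,20,450,380),.012,thr=200)
"
```

```text
clock: 21.12
position: [0.5189, 0.3046, 0.2288]
orientation: [0.536, 0.474, -0.455, -0.53]
contact_force: [0.3, 0.1, 0.6]
width: 0.0553
t21.12 grasp [0.5228 0.3062 0.0738] xax [0.137 0.99  0.014] yax [ 0.025  0.011 -1.   ] zax [-0.99   0.137 -0.024] F [0.3 0.1 0.6] w 0.0553 q [ 0.31  0.13 -0.19  1.22  0.    0.45]
tilt radial/lateral mrad [27.3  2.3]
t21.12 grasp [0.5228 0.3062 0.0738] xax [0.137 0.99  0.014] yax [ 0.025  0.011 -1.   ] zax [-0.99   0.137 -0.024] F [0.3 0.1 0.6] w 0.0553 q [ 0.31  0.13 -0.19  1.22  0.    0.45]
shift tool mm [-2.3 53.7  3.4] xang 1.433 spin about y (down): -0.007
[313.5 216.7] world [0.5199 0.3053] size [39.6 59.1] long ang 3.007
[313.6 216.6] world [0.5199 0.3054] size [39.2 58.9] long ang 3.006
```

```bash
python3 -m inch '-1 20 2 0 0.35; -1 18 2 0 0.35; 0 10 1 0 0.35; 0 4 0 0 0.35';python3 -c "
from pl import *
to([.52,.3053,.02],1.436)
"
```

```text
clock: 21.68
position: [0.5145, 0.304, 0.1734]
orientation: [0.536, 0.473, -0.456, -0.53]
contact_force: [-0.8, -0.5, 1.0]
width: 0.0558
t21.68 grasp [0.5182 0.3056 0.0185] xax [0.137 0.991 0.014] yax [ 0.024  0.01  -1.   ] zax [-0.99   0.137 -0.023] F [-0.8 -0.5  1. ] w 0.0558 q [ 0.31  0.17 -0.26  1.12  0.    0.45]
shift tool mm [-0.  -1.5 -1.8] xang 1.434 spin about y (down): -0.002
```

```bash
python3 -m inch '0 -1 -2 0 0.5; 0 0 0 0 0.8; 0 0 0 0 0.8; 0 0 0 0 0.8; 0 0 0 0 0.8';python3 -c "
from pl import *
import t"; python3 -m inch '0 -15 0 0 0.8; 0 -25 0 0 0.8; 0 -25 0 0 0.8; 0 -15 0 0 0.8; 0 0 0 0 0.8'; python3 -c "
from pl import *
import t
d=eyes.get_image('wrist'); cv2.imwrite('pics/w11.png',d['image'][:,:,::-1])"
```

```text
clock: 22.3
position: [0.5177, 0.3039, 0.1766]
orientation: [0.536, 0.474, -0.455, -0.53]
contact_force: [0.4, 0.2, 0.0]
width: 0.0381
t22.30 grasp [0.5219 0.3057 0.0216] xax [0.137 0.991 0.015] yax [ 0.027  0.011 -1.   ] zax [-0.99   0.137 -0.025] F [0.4 0.2 0. ] w 0.0381 q [ 0.31  0.17 -0.25  1.12  0.    0.45]
tilt radial/lateral mrad [29.4  2.3]
clock: 22.92
position: [0.5155, 0.3031, 0.2623]
orientation: [0.537, 0.475, -0.454, -0.529]
contact_force: [0.1, -0.1, 0.1]
width: 0.0382
t22.93 grasp [0.5199 0.3049 0.1074] xax [0.137 0.991 0.016] yax [ 0.029  0.012 -1.   ] zax [-0.99   0.137 -0.027] F [ 0.1 -0.1  0.1] w 0.0382 q [ 0.31  0.1  -0.17  1.27  0.    0.45]
tilt radial/lateral mrad [31.1  2.3]
```

View pics/w11.png

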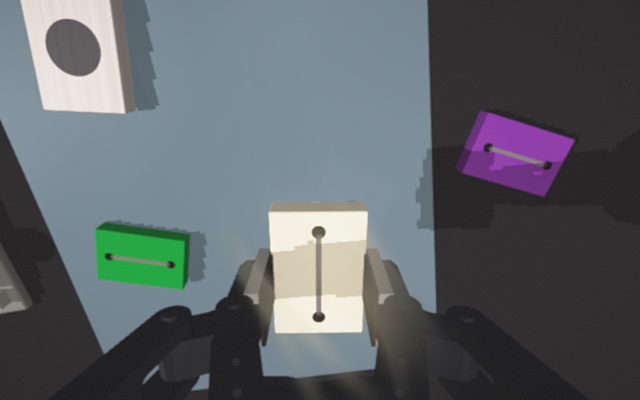

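```bash
python3 -m inch '-15 -5 -2 0 0.8; -40 0 -4 0 0.8; -45 0 -4 0 0.8; -45 0 -4 0 0.8; -45 0 -4 0 0.8; -45 0 -4 0 0.8; -40 0 -4 0.05 0.8; -20 0 -2 0.1 0.8';python3 -m inch '0 0 0 0.18 0.8; 0 0 0 0.18 0.8; 0 0 0 0.18 0.8; 0 0 0 0.18 0.8; 0 0 0 0.18 0.8; 0 0 0 0.18 0.8; 0 0 0 0.12 0.8; 0 0 0 0.05 0.8'; python3 -c "
from pl import *
import t
pl([.5047,-.013,.034])
d=eyes.get_image('wrist'); cv2.imwrite('pics/w12.png',d['image'][:,:,::-1])"
```

```text
clock: 23.98
position: [0.497, -0.0061, 0.2568]
orientation: [0.568, 0.43, -0.415, -0.566]
contact_force: [0.1, 0.2, -0.0]
width: 0.0381
clock: 24.98
position: [0.4912, -0.0133, 0.2504]
orientation: [-0.703, 0.005, -0.01, 0.711]
contact_force: [0.9, 0.4, -0.7]
width: 0.0379
t24.98 grasp [ 0.4923 -0.0115  0.0954] xax [ 1.    -0.02   0.007] yax [ 0.007  0.011 -1.   ] zax [0.02  1.    0.011] F [ 0.9  0.4 -0.7] w 0.0379 q [-0.3  -0.21 -0.48  1.29  0.01  1.29]
tilt radial/lateral mrad [ 3.5 12.7]
t25.02 grasp [ 0.4922 -0.0115  0.0953] xax [ 1.    -0.022  0.007] yax [ 0.007  0.011 -1.   ] zax [0.022 1.    0.011] F [-1.  -0.7 -0.1] w 0.0380 q [-0.3  -0.21 -0.48  1.29  0.01  1.29]
layer [ 0.4924 -0.0119  0.0805] shift [12.  46.6 -1.4] xang -0.022
```

View pics/w12.png

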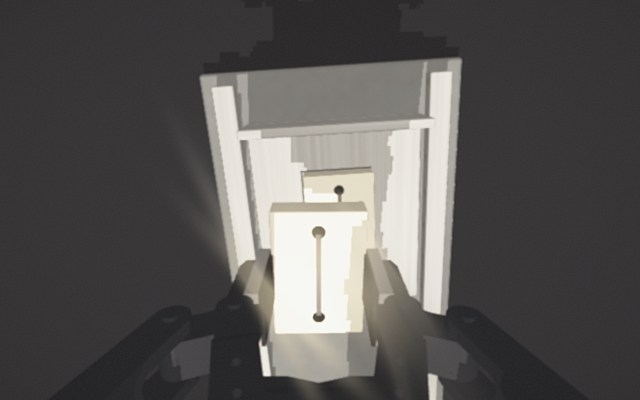

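```bash
python3 -m inch '6 10 0 -0.06 0.8; 6 12 0 0 0.8; 0 8 0 0 0.8; 0 4 0 0 0.8; 0 0 0 0 0.8'; python3 -c "
from pl import *
import t
pl([.5047,-.013,.034])"
```

```text
clock: 25.7
position: [0.5026, -0.0135, 0.2137]
orientation: [-0.703, -0.017, 0.014, 0.711]
contact_force: [-0.2, -0.4, -0.2]
width: 0.038
t25.70 grasp [ 0.5033 -0.0117  0.0587] xax [0.999 0.044 0.005] yax [ 0.005  0.012 -1.   ] zax [-0.044  0.999  0.011] F [-0.2 -0.4 -0.2] w 0.0380 q [-0.29 -0.14 -0.49  1.22  0.01  1.24]
tilt radial/lateral mrad [ 1.2 12.4]
t25.75 grasp [ 0.5034 -0.0118  0.0589] xax [0.999 0.044 0.005] yax [ 0.005  0.011 -1.   ] zax [-0.044  0.999  0.011] F [-0.  -0.3  0.2] w 0.0380 q [-0.29 -0.14 -0.49  1.22  0.01  1.24]
layer [ 0.5034 -0.0118  0.0441] shift [ 1.2 10.1 -1.3] xang 0.044
```

```bash
python3 -m inch '1 5 -1 0 0.8; 1 3 0 0 0.8; 0 0 0 0 0.8'; python3 -c "
from pl import *
import t
pl([.5052,-.013,.034])
d=eyes.get_image('wrist'); crop(d,160,100,480,360,2.4,'pics/w13.png')"
```

```text
clock: 26.12
position: [0.5051, -0.0145, 0.2061]
orientation: [-0.703, -0.018, 0.013, 0.711]
contact_force: [-0.0, 0.2, -0.4]
width: 0.0379
t26.12 grasp [ 0.506  -0.0128  0.0511] xax [0.999 0.044 0.007] yax [ 0.006  0.011 -1.   ] zax [-0.044  0.999  0.011] F [-0.   0.2 -0.4] w 0.0379 q [-0.29 -0.13 -0.5   1.2   0.01  1.24]
tilt radial/lateral mrad [ 2.7 12.3]
t26.18 grasp [ 0.5061 -0.0127  0.0512] xax [0.999 0.044 0.007] yax [ 0.006  0.011 -1.   ] zax [-0.044  0.999  0.011] F [ 0.  -0.1  0.4] w 0.0380 q [-0.29 -0.13 -0.5   1.2   0.01  1.24]
layer [ 0.5062 -0.0129  0.0364] shift [-1.   2.4 -0.1] xang 0.044
```

View pics/w13.png

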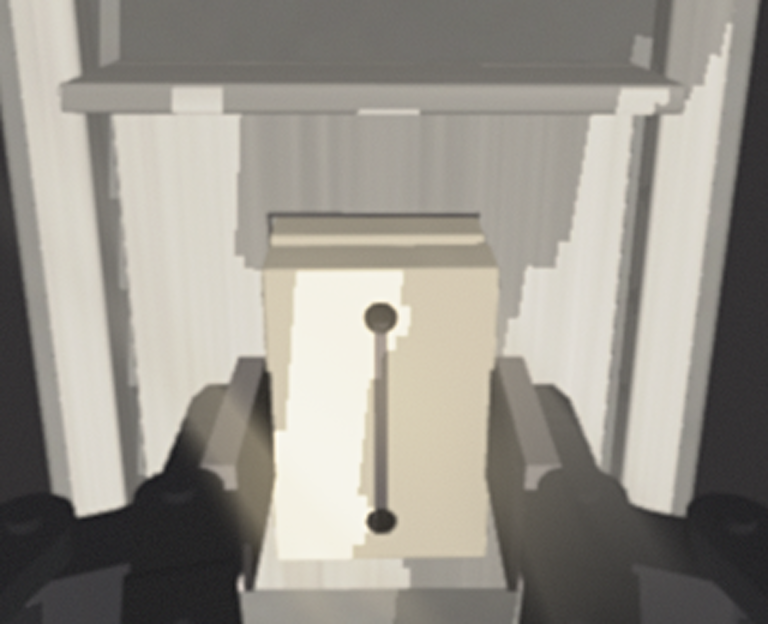

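```bash
python3 -m inch '-1 2 0 0 0.8; 0 1.5 0 0 0.8; 0 0.5 0 0 0.8'; python3 -c "
from pl import *
pl([.5052,-.013,.034])"
```

```text
clock: 26.6
position: [0.5043, -0.0145, 0.2037]
orientation: [-0.703, -0.018, 0.013, 0.711]
contact_force: [-4.4, -0.1, 7.4]
width: 0.0382
t26.65 grasp [ 0.5054 -0.0129  0.0487] xax [0.999 0.044 0.007] yax [ 0.007  0.01  -1.   ] zax [-0.044  0.999  0.01 ] F [-3.1  1.3  7.4] w 0.0382 q [-0.29 -0.13 -0.5   1.19  0.01  1.24]
layer [ 0.5056 -0.0132  0.0339] shift [-0.4 -0.1  0.2] xang 0.044
```

```bash
python3 -m inch '0 0 0 0 0.5; 0 0 0 0 0.5; 0 0 0 0 0.48; 0 0 0 0 0.45; 0 0 0 0 0.45; 0 -10 0 0 0.45; 0 -15 0 0 0.4; 0 -15 0 0 0.4'; python3 -m inch '0 -20 0 0 0.35; 0 -20 0 0 0.35; 0 -10 -40 0 0.35; 0 0 0 0 0.35';python3 -c "
from pl import *
import t
d=eyes.get_image('wrist'); crop(d,200,10,440,230,3,'pics/w14.png')
d=eyes.get_image('side'); crop(d,270,215,390,305,6,'pics/s14.png')"
```

```text
clock: 27.65
position: [0.5036, -0.0148, 0.2453]
orientation: [-0.703, -0.018, 0.013, 0.711]
contact_force: [-0.2, -0.4, 0.7]
width: 0.051
clock: 28.15
position: [0.506, -0.0563, 0.3031]
orientation: [-0.704, -0.02, 0.011, 0.71]
contact_force: [-0.6, 0.1, -0.5]
width: 0.0556
t28.15 grasp [ 0.5079 -0.055   0.1482] xax [0.999 0.045 0.013] yax [ 0.013  0.008 -1.   ] zax [-0.045  0.999  0.008] F [-0.6  0.1 -0.5] w 0.0556 q [-0.37 -0.18 -0.36  1.38  0.01  1.15]
tilt radial/lateral mrad [ 8.6 12.4]
```

View pics/w14.png

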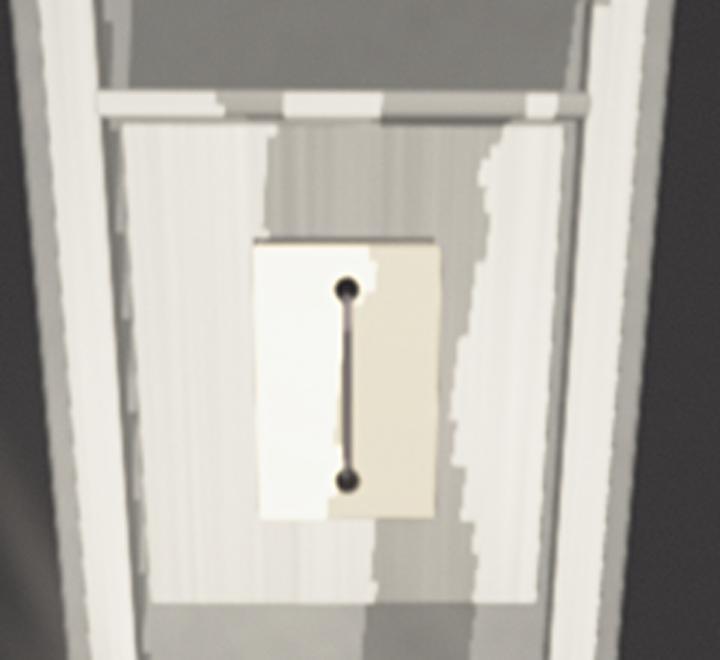

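View pics/s14.png

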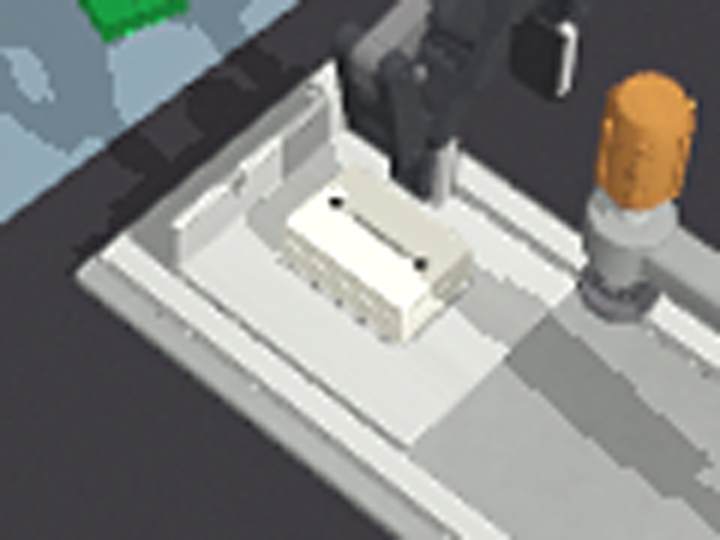

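```bash
python3 -m inch '0 0 50 0 0.25; 0 0 60 0 0.25; 0 0 60 0 0.25;0 0 50 0 0.25; 0 0 20 0 0.25; 0 0 0 0 0.25';python3 -c "
from pl import *
import t
for n in ['top','side','wrist']:
  d=eyes.get_image(n); cv2.imwrite('pics/%s15.png'%n,d['image'][:,:,::-1])
  if n=='top': blobs(d,(215,195,300,275),.014)"
```

```text
clock: 29.0
position: [0.4911, 0.1963, 0.3038]
orientation: [-0.703, -0.021, 0.014, 0.711]
contact_force: [0.4, -0.1, -1.1]
width: 0.0641
t29.00 grasp [0.4925 0.198  0.1488] xax [0.999 0.049 0.009] yax [ 0.009  0.011 -1.   ] zax [-0.049  0.999  0.01 ] F [ 0.4 -0.1 -1.1] w 0.0641 q [ 0.13 -0.12 -0.31  1.37  0.01  1.65]
tilt radial/lateral mrad [10.2  9.6]
```

View pics/top15.png

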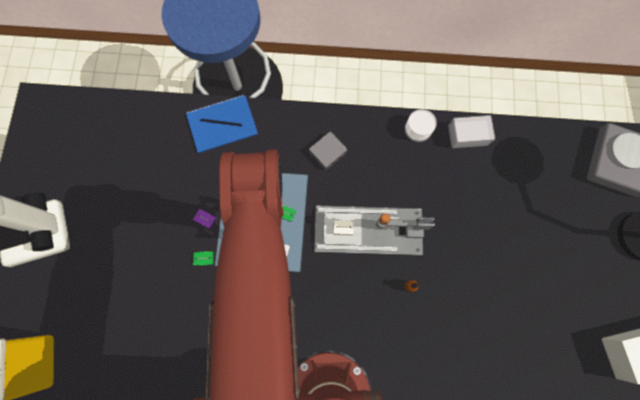

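View pics/side15.png

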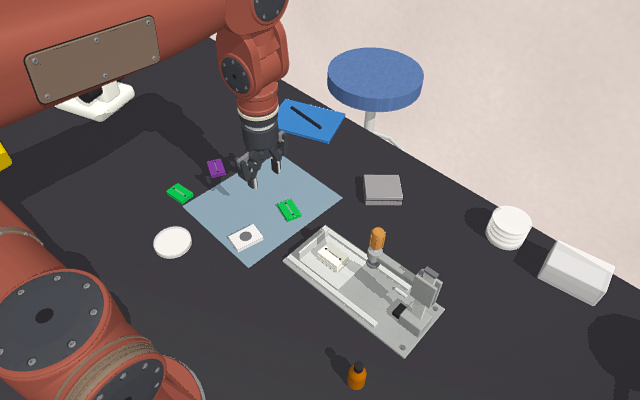

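View pics/wrist15.png

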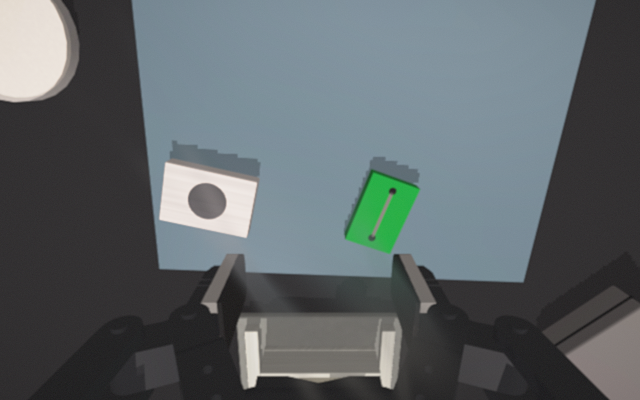

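```bash
python3 -m inch '-20 0 0 -0.18 0.25; -20 0 0 -0.18 0.25; 0 0 0 -0.18 0.25; 0 0 0 -0.18 0.25;0 0 0 -0.18 0.25; 0 0 0 -0.18 0.25; 0 0 0 -0.18 0.25; 0 0 0 -0.07 0.25'; python3 -c "
from pl import *
import t
to([.4091,.1835,.06],1.386)
d=eyes.get_image('wrist'); cv2.imwrite('pics/w16.png',d['image'][:,:,::-1]);blobs(d,(120,20,450,340),.014,thr=160,amin=800)"
```

```text
clock: 30.15
position: [0.4524, 0.1801, 0.3032]
orientation: [-0.539, -0.462, 0.452, 0.54]
contact_force: [0.3, 0.5, 0.6]
width: 0.0639
t30.15 grasp [0.4539 0.1815 0.1483] xax [0.164 0.986 0.01 ] yax [ 0.009  0.009 -1.   ] zax [-0.986  0.165 -0.007] F [0.3 0.5 0.6] w 0.0639 q [ 0.11 -0.25 -0.43  1.39  0.01  0.27]
tilt radial/lateral mrad [10.   8.1]
t30.15 grasp [0.4539 0.1815 0.1483] xax [0.164 0.986 0.01 ] yax [ 0.009  0.009 -1.   ] zax [-0.986  0.165 -0.007] F [0.3 0.5 0.6] w 0.0639 q [ 0.11 -0.25 -0.43  1.39  0.01  0.27]
shift tool mm [-6.3 87.9 45.1] xang 1.406 spin about y (down): 0.02
[308.  124.9] world [0.4083 0.1834] size [48.1 69.8] long ang 2.963
```

View pics/w16.png

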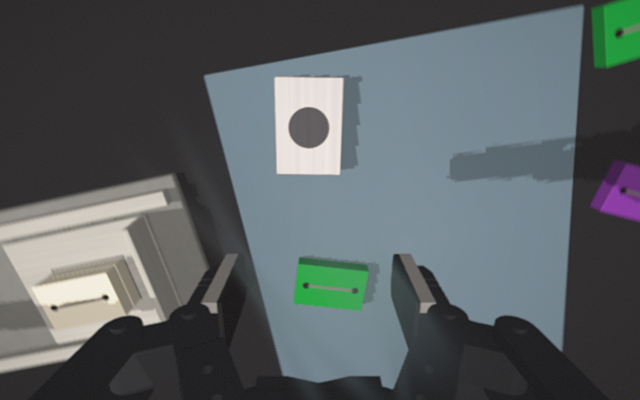

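```bash
python3 -m inch '-3 15 20 0.018 0.25; -3 20 20 0 0.25; 0 20 5 0 0.25; 0 15 0 0 0.25; 0 8 0 0 0.25'; python3 -c "
from pl import *
import t
to([.4085,.1834,.021],1.39)
d=eyes.get_image('wrist'); blobs(d,(120,20,450,350),.014,thr=160,amin=800)"
```

```text
clock: 30.82
position: [0.4082, 0.1791, 0.2234]
orientation: [0.546, 0.454, -0.444, -0.546]
contact_force: [-0.4, 0.7, 0.4]
width: 0.0642
t30.82 grasp [0.4101 0.1805 0.0685] xax [0.193 0.981 0.011] yax [ 0.012  0.009 -1.   ] zax [-0.981  0.193 -0.01 ] F [-0.4  0.7  0.4] w 0.0642 q [ 0.12 -0.35 -0.65  1.26  0.01  0.31]
tilt radial/lateral mrad [12.8  7.3]
t30.82 grasp [0.4101 0.1805 0.0685] xax [0.193 0.981 0.011] yax [ 0.012  0.009 -1.   ] zax [-0.981  0.193 -0.01 ] F [-0.4  0.7  0.4] w 0.0642 q [ 0.12 -0.35 -0.65  1.26  0.01  0.31]
shift tool mm [ 2.1 47.5  2.6] xang 1.376 spin about y (down): -0.014
[327.1 231.5] world [0.4183 0.1895] size [63.9 89. ] long ang 2.949
```

```bash
python3 -m inch '1 20 1 -0.014 0.25; 1 15 1 0 0.25; 0 8 0 0 0.25; 0 4 0 0 0.25'; python3 -c "
from pl import *
import t
to([.4085,.1834,.021],1.39)
d=eyes.get_image('wrist'); cv2.imwrite('pics/w17.png',d['image'][:,:,::-1]);print(pix(d,[.4085,.1834,.014]))"
```

```text
clock: 31.38
position: [0.4087, 0.1816, 0.1757]
orientation: [0.544, 0.458, -0.447, -0.543]
contact_force: [-0.8, -0.0, -0.5]
width: 0.064
t31.38 grasp [0.4108 0.183  0.0208] xax [0.181 0.983 0.011] yax [ 0.013  0.009 -1.   ] zax [-0.983  0.181 -0.012] F [-0.8 -0.  -0.5] w 0.0640 q [ 0.12 -0.3  -0.71  1.15  0.01  0.3 ]
tilt radial/lateral mrad [14.4  7.2]
t31.38 grasp [0.4108 0.183  0.0208] xax [0.181 0.983 0.011] yax [ 0.013  0.009 -1.   ] zax [-0.983  0.181 -0.012] F [-0.8 -0.  -0.5] w 0.0640 q [ 0.12 -0.3  -0.71  1.15  0.01  0.3 ]
shift tool mm [ 0.  -0.3  2.3] xang 1.389 spin about y (down): -0.001
[[316.96096832 274.05354987]]
```

View pics/w17.png

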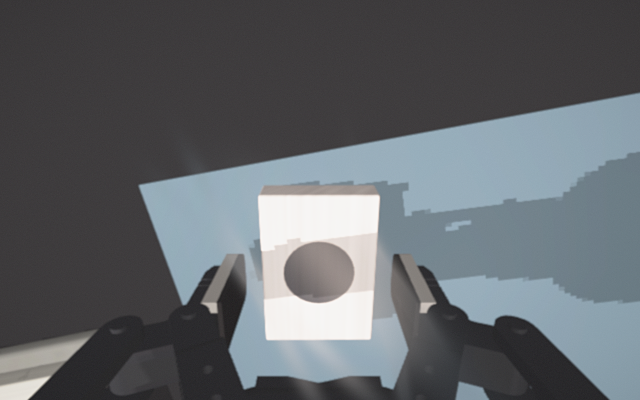

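```bash
python3 -m inch '0 0 2 0 0.4; 0 0 0 0 0.8; 0 0 0 0 0.8; 0 0 0 0 0.8; 0 0 0 0 0.8';python3 -c "
from pl import *
import t"; python3 -m inch '0 -10 0 0 0.8; 0 -20 0 0 0.8; 0 -25 0 0 0.8; 0 -20 0 0 0.8; 0 -15 0 0 0.8; 0 0 0 0 0.8'; python3 -c "
from pl import *
import t
d=eyes.get_image('wrist'); cv2.imwrite('pics/w18.png',d['image'][:,:,::-1])"
```

```text
clock: 32.05
position: [0.4069, 0.1821, 0.1767]
orientation: [0.544, 0.458, -0.446, -0.543]
contact_force: [1.0, 0.2, -1.3]
width: 0.0458
t32.05 grasp [0.4092 0.1835 0.0217] xax [0.181 0.983 0.012] yax [ 0.015  0.009 -1.   ] zax [-0.983  0.181 -0.013] F [ 1.   0.2 -1.3] w 0.0458 q [ 0.12 -0.31 -0.71  1.16  0.01  0.31]
tilt radial/lateral mrad [15.8  7.1]
clock: 32.8
position: [0.4054, 0.1812, 0.272]
orientation: [0.544, 0.459, -0.446, -0.542]
contact_force: [0.0, -0.4, -0.7]
width: 0.0462
t32.80 grasp [0.4079 0.1826 0.1171] xax [0.181 0.983 0.012] yax [ 0.016  0.009 -1.   ] zax [-0.983  0.181 -0.014] F [ 0.  -0.4 -0.7] w 0.0462 q [ 0.12 -0.39 -0.6   1.35  0.01  0.3 ]
tilt radial/lateral mrad [16.7  7.2]
```

View pics/w18.png

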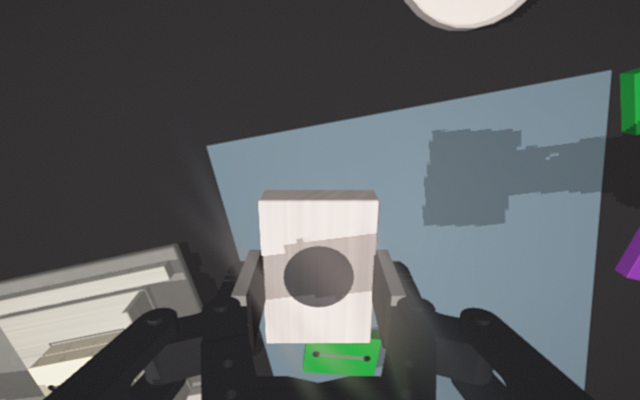

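```bash
python3 -m inch '-15 0 -10 0 0.8; -30 0 -24 0 0.8; -38 0 -28 0 0.8; -38 0 -28 0 0.8; -30 0 -24 0 0.8; -18 0 -12 0.05 0.8; 0 0 0 0.12 0.8; 0 0 0 0.16 0.8';python3 -m inch '0 0 0 0.18 0.8; 0 0 0 0.18 0.8; 0 0 0 0.18 0.8; 0 0 0 0.16 0.8; 0 0 0 0.12 0.8; 0 0 0 0.05 0.8; 0 0 0 0 0.8'; python3 -c "
from pl import *
import t
pl([.505,-.013,.046],h=.0077,hole=[(319,276.5)])
d=eyes.get_image('wrist'); cv2.imwrite('pics/w19.png',d['image'][:,:,::-1])"
```

```text
clock: 33.85
position: [0.4987, -0.014, 0.2614]
orientation: [-0.609, -0.357, 0.352, 0.615]
contact_force: [-0.1, -0.3, 0.0]
width: 0.0463
clock: 34.72
position: [0.4959, -0.0135, 0.2526]
orientation: [-0.699, -0.05, 0.055, 0.711]
contact_force: [0.6, -0.5, -0.4]
width: 0.0462
t34.73 grasp [ 0.4944 -0.0111  0.0976] xax [ 0.989  0.148 -0.007] yax [-0.01   0.015 -1.   ] zax [-0.148  0.989  0.017] F [ 0.6 -0.5 -0.4] w 0.0462 q [-0.29 -0.18 -0.46  1.31  0.01  1.13]
tilt radial/lateral mrad [-13.5  11.9]
t34.77 grasp [ 0.4944 -0.0111  0.0975] xax [ 0.989  0.149 -0.007] yax [-0.01   0.015 -1.   ] zax [-0.149  0.989  0.017] F [ 0.9  0.3 -1.6] w 0.0459 q [-0.29 -0.18 -0.46  1.31  0.01  1.13]
layer [ 0.4945 -0.0101  0.0838] shift [10.2 37.7 -5. ] xang 0.149
```

View pics/w19.png

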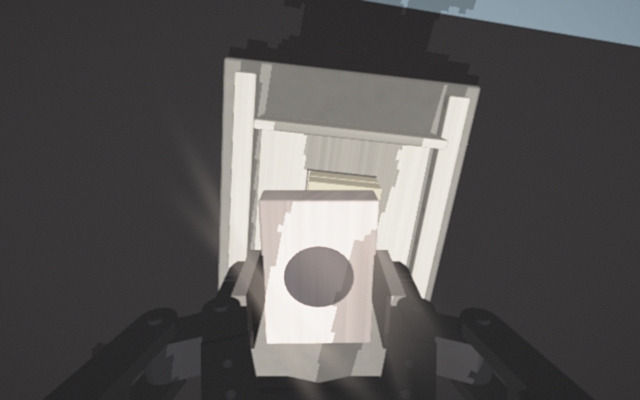

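```bash
python3 -m inch '5 8 -2 0.1 0.8; 4 8 -3 0.005 0.8; 0 4 0 0 0.8; 0 0 0 0 0.8'; python3 -c "
from pl import *
import t
pl([.505,-.013,.048],h=.0077,hole=[(319,276.5)])
d=eyes.get_image('wrist'); crop(d,160,100,480,360,2.4,'pics/w20.png')"
```

```text
clock: 35.33
position: [0.5052, -0.0174, 0.2311]
orientation: [-0.701, -0.014, 0.021, 0.712]
contact_force: [0.0, 0.5, -1.5]
width: 0.0463
t35.33 grasp [ 0.5036 -0.0149  0.0762] xax [ 0.999  0.049 -0.01 ] yax [-0.01   0.016 -1.   ] zax [-0.049  0.999  0.016] F [ 0.   0.5 -1.5] w 0.0463 q [-0.3  -0.13 -0.45  1.26  0.01  1.23]
tilt radial/lateral mrad [-14.4  11.9]
t35.38 grasp [ 0.5037 -0.015   0.0764] xax [ 0.999  0.049 -0.009] yax [-0.01   0.015 -1.   ] zax [-0.048  0.999  0.016] F [-0.2 -0.1 -0.9] w 0.0463 q [-0.3  -0.13 -0.45  1.26  0.01  1.23]
layer [ 0.5037 -0.0139  0.0627] shift [ 1.5 14.7  0.6] xang 0.049
```

View pics/w20.png

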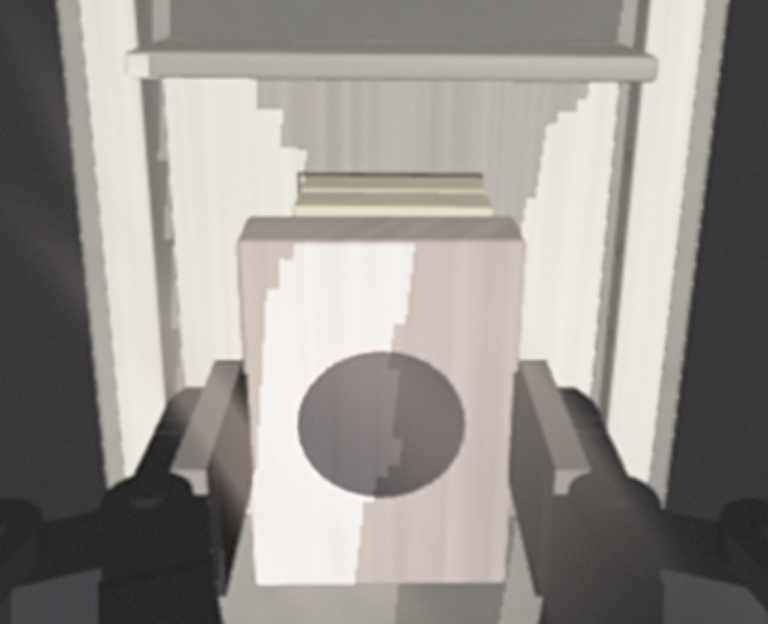

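```bash
python3 -m inch '1.5 5 0 0.004 0.8; 0.5 3 0 0 0.8; 0 0 0 0 0.8'; python3 -c "
from pl import *
pl([.505,-.013,.048],h=.0077,hole=[(319,276.5)])
d=eyes.get_image('wrist'); crop(d,160,100,480,360,2.4,'pics/w21.png')"
```

```text
clock: 35.8
position: [0.5075, -0.0171, 0.2235]
orientation: [-0.701, -0.013, 0.019, 0.712]
contact_force: [1.0, -0.1, -0.8]
width: 0.0461
t35.85 grasp [ 0.5062 -0.0148  0.0687] xax [ 0.999  0.045 -0.008] yax [-0.009  0.015 -1.   ] zax [-0.045  0.999  0.015] F [ 0.1  0.1 -1.5] w 0.0461 q [-0.29 -0.12 -0.46  1.25  0.01  1.23]
layer [ 0.5062 -0.0138  0.055 ] shift [-1.1  7.   0.7] xang 0.045
```

View pics/w21.png

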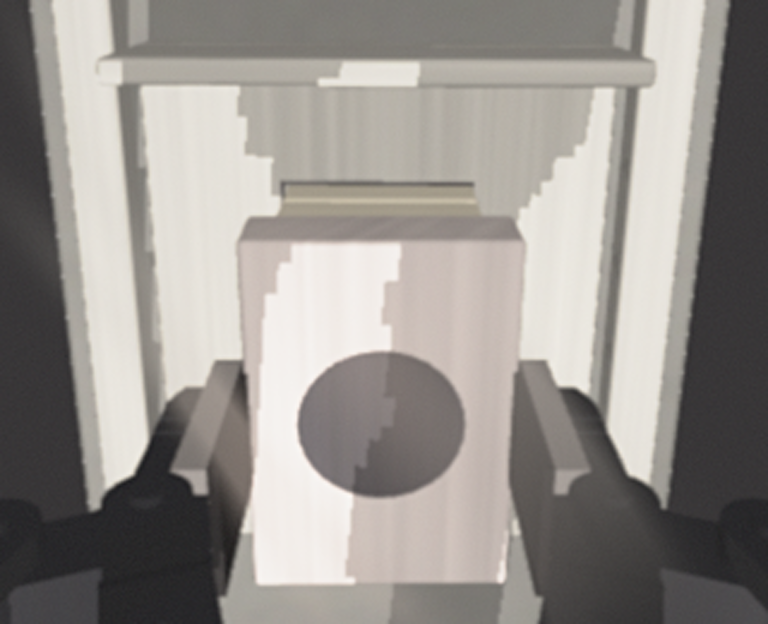

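```bash
python3 -m inch '-0.5 3 0.4 0 0.8; 0 2 0.3 0 0.8; 0 1 0 0 0.8; 0 0.5 0 0 0.8'; python3 -c "
from pl import *
pl([.505,-.013,.048],h=.0077,hole=[(319,276.5)])
d=eyes.get_image('wrist'); crop(d,160,100,480,360,2.4,'pics/w22.png')"
```

```text
clock: 36.4
position: [0.507, -0.0163, 0.2171]
orientation: [-0.702, -0.013, 0.019, 0.712]
contact_force: [-0.0, 0.6, 1.0]
width: 0.0464
t36.45 grasp [ 0.5058 -0.014   0.0622] xax [ 0.999  0.045 -0.007] yax [-0.008  0.015 -1.   ] zax [-0.045  0.999  0.015] F [-0.3  0.3 -0.5] w 0.0464 q [-0.29 -0.12 -0.47  1.23  0.01  1.23]
layer [ 0.5058 -0.0131  0.0485] shift [-0.8  0.5  0.1] xang 0.045
```

View pics/w22.png

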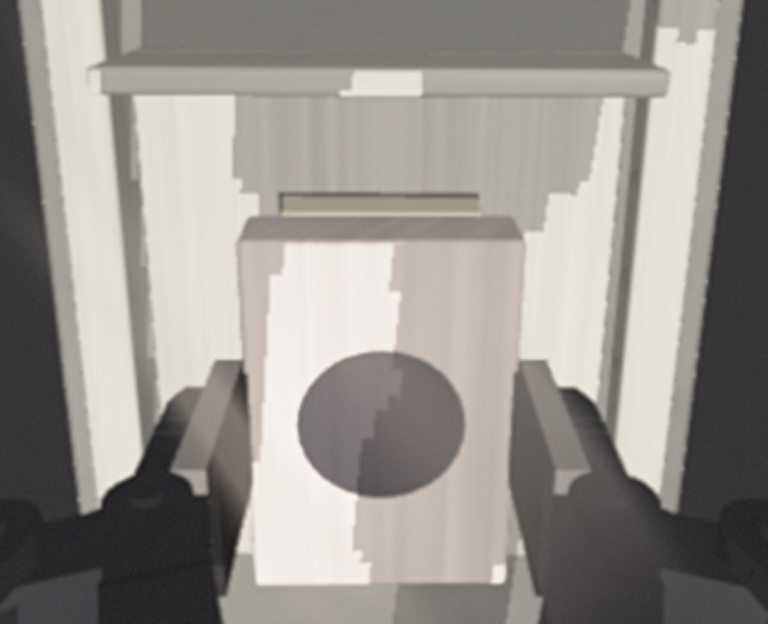

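```bash
python3 -m inch '-0.3 1 0 0 0.8; 0 1 0 0 0.8'; python3 -m inch '0 0 0 0 0.4; 0 0 0 0 0.4; 0 0 0 0 0.38; 0 0 0 0 0.35; 0 0 0 0 0.35; 0 -8 0 0 0.35; 0 -15 0 0 0.35; 0 -15 0 0 0.35'; python3 -m inch '0 -20 0 0 0.35; 0 -20 0 0 0.35; 0 -15 -40 0 0.35; 0 0 0 0 0.35';python3 -c "
from pl import *
import t
d=eyes.get_image('wrist'); crop(d,200,10,440,230,3,'pics/w23.png')
d=eyes.get_image('side'); crop(d,270,215,390,305,6,'pics/s23.png')"
```

```text
clock: 36.75
position: [0.5071, -0.0164, 0.2165]
orientation: [-0.702, -0.014, 0.018, 0.712]
contact_force: [-5.6, 2.2, 11.2]
width: 0.0465
clock: 37.75
position: [0.507, -0.0169, 0.2562]
orientation: [-0.702, -0.013, 0.018, 0.712]
contact_force: [-0.2, -0.0, 0.8]
width: 0.0554
clock: 38.25
position: [0.5101, -0.0586, 0.3189]
orientation: [-0.702, -0.016, 0.016, 0.711]
contact_force: [0.1, 0.5, -0.6]
width: 0.0551
t38.25 grasp [ 0.51   -0.0567  0.1639] xax [ 0.999  0.046 -0.   ] yax [-0.001  0.013 -1.   ] zax [-0.046  0.999  0.013] F [ 0.1  0.5 -0.6] w 0.0551 q [-0.37 -0.16 -0.32  1.42  0.01  1.15]
tilt radial/lateral mrad [-5.5 11.3]
```

View pics/w23.png

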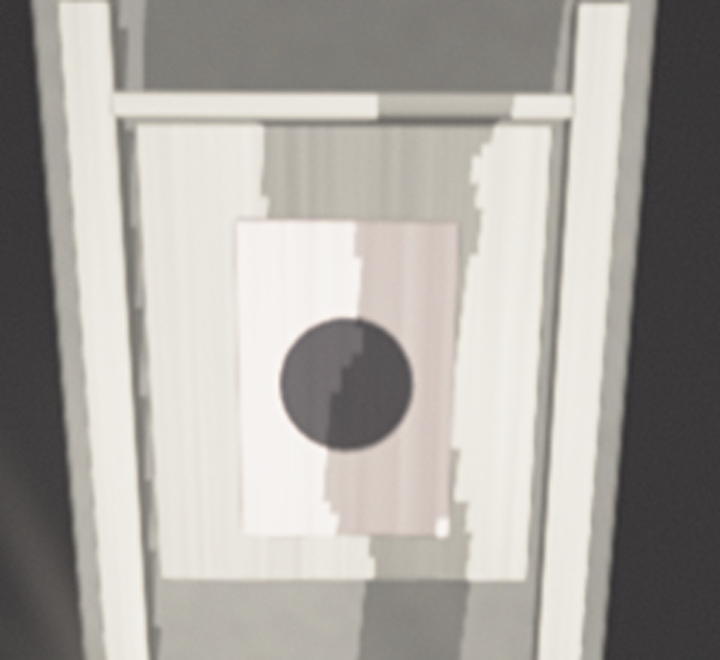

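View pics/s23.png

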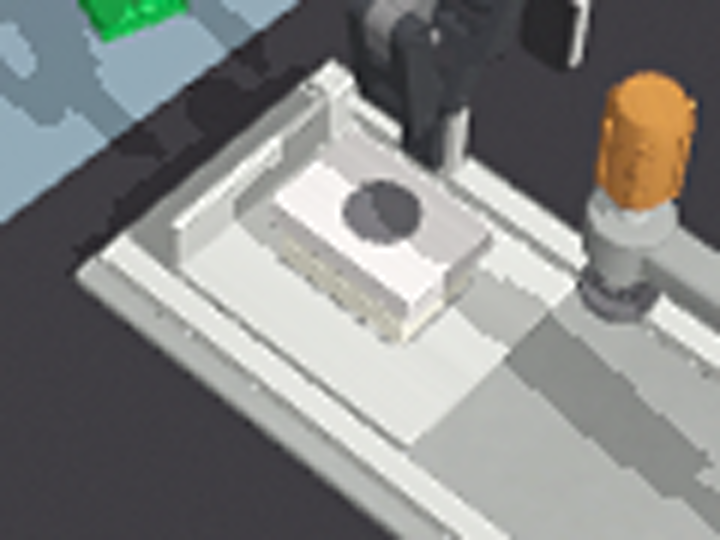

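```bash
python3 -m inch '0 0 40 0 0.5; 0 0 60 0 0.5; 0 0 60 0 0.5; 0 0 30 -0.1 0.5; 0 0 0 -0.18 0.5; 0 0 0 -0.18 0.5; 0 0 0 -0.18 0.5; 0 0 0 -0.18 0.5'; python3 -m inch '0 0 0 -0.18 0.5; 0 0 0 -0.18 0.5; 0 0 0 -0.18 0.5; 0 0 0 -0.18 0.5; 0 0 0 -0.15 0.5; 0 0 0 0 0.5';python3 -c "
from pl import *
import t
to([.500,.105,.042],1.613)"
```

```text
clock: 39.35
position: [0.496, 0.1457, 0.3178]
orientation: [-0.631, -0.306, 0.307, 0.644]
contact_force: [-0.2, -0.6, -0.8]
width: 0.0424
clock: 40.1
position: [0.4922, 0.1507, 0.3156]
orientation: [0.431, 0.555, -0.553, -0.447]
contact_force: [0.3, 0.0, 0.1]
width: 0.0426
t40.10 grasp [0.4898 0.1533 0.1606] xax [-0.228  0.973  0.02 ] yax [-0.016  0.017 -1.   ] zax [-0.973 -0.229  0.012] F [0.3 0.  0.1] w 0.0426 q [ 0.04 -0.15 -0.31  1.42  0.02 -0.19]
tilt radial/lateral mrad [-15.2  17.5]
t40.10 grasp [0.4898 0.1533 0.1606] xax [-0.228  0.973  0.02 ] yax [-0.016  0.017 -1.   ] zax [-0.973 -0.229  0.012] F [0.3 0.  0.1] w 0.0426 q [ 0.04 -0.15 -0.31  1.42  0.02 -0.19]
shift tool mm [-51.7 117.6  -0.3] xang 1.801 spin about y (down): 0.188
```

```bash
python3 -m inch '0 0 0 0.1 0.5; 0 10 0 0.08 0.5; 0 20 0 0 0.5; 0 20 0 0 0.5; 0 20 0 0 0.5; 0 10 0 0 0.5; 0 5 0 0 0.5'; python3 -c "
from pl import *
import t
to([.500,.105,.042],1.613)
d=eyes.get_image('wrist'); cv2.imwrite('pics/w24.png',d['image'][:,:,::-1])
d=eyes.get_image('side'); crop(d,200,140,400,290,4,'pics/s24.png')"
```

```text
clock: 40.98
position: [0.4884, 0.1545, 0.2243]
orientation: [-0.481, -0.509, 0.509, 0.5]
contact_force: [-0.4, 0.2, 0.0]
width: 0.0428
t40.98 grasp [0.4854 0.1572 0.0693] xax [-0.037  0.999  0.018] yax [-0.019  0.017 -1.   ] zax [-0.999 -0.037  0.019] F [-0.4  0.2  0. ] w 0.0428 q [ 0.05 -0.1  -0.44  1.25  0.02  0.01]
tilt radial/lateral mrad [-18.7  18.2]
t40.98 grasp [0.4854 0.1572 0.0693] xax [-0.037  0.999  0.018] yax [-0.019  0.017 -1.   ] zax [-0.999 -0.037  0.019] F [-0.4  0.2  0. ] w 0.0428 q [ 0.05 -0.1  -0.44  1.25  0.02  0.01]
shift tool mm [-53.2  26.1 -13.2] xang 1.607 spin about y (down): -0.006
```

View pics/s24.png

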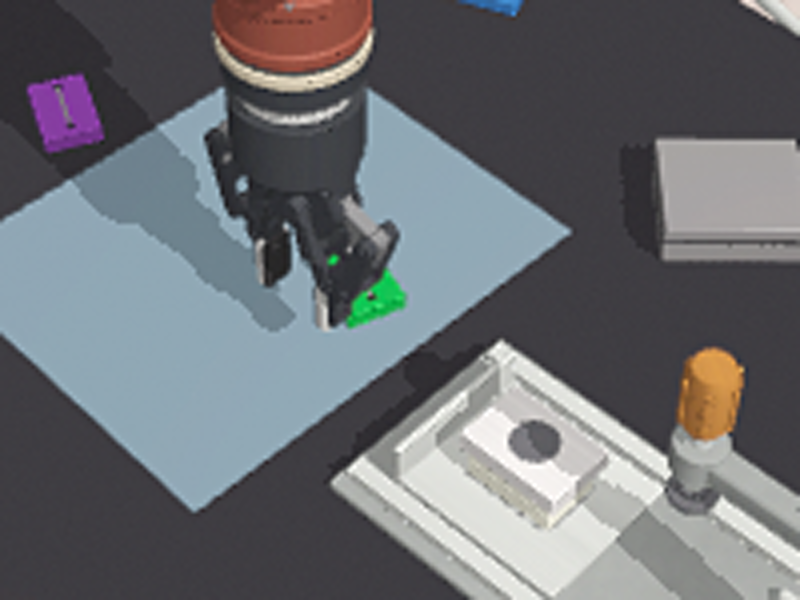

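View pics/w24.png

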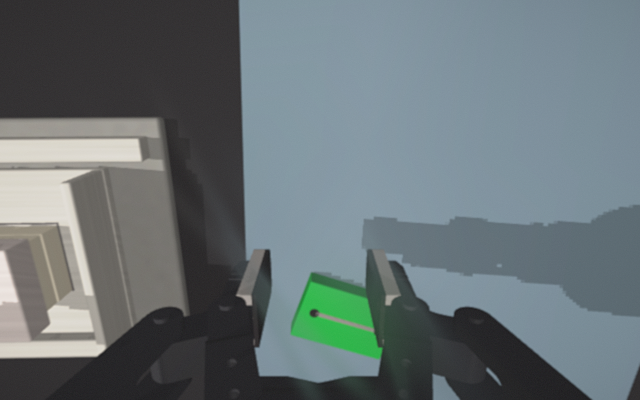

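```bash
python3 -m inch '-10 0 -5 0 1; -20 0 -5 0.1 1; -10 0 0 0.18 1; 0 0 0 0.18 1; 0 0 0 0.18 1; 0 0 0 0.18 1; 0 0 0 0.18 1; 0 0 0 0.18 1'; python3 -m inch '0 0 0 0.18 1; 0 0 0 0.14 1; 0 0 0 0.05 1; 0 0 0 0 1'; python3 -c "
from pl import *
import t
to([.501,.085,.046],.042)"
```

```text
clock: 42.08
position: [0.5044, 0.1086, 0.2301]
orientation: [-0.688, -0.135, 0.138, 0.7]
contact_force: [-1.1, -0.1, 0.0]
width: -0.0004
clock: 42.58
position: [0.5071, 0.106, 0.2333]
orientation: [-0.702, 0.0, 0.002, 0.712]
contact_force: [-0.3, -0.4, -0.5]
width: 0.0002
t42.58 grasp [0.5066 0.1083 0.0783] xax [ 1.     0.002 -0.003] yax [-0.003  0.015 -1.   ] zax [-0.002  1.     0.015] F [-0.3 -0.4 -0.5] w 0.0002 q [-0.05 -0.1  -0.42  1.25  0.01  1.52]
tilt radial/lateral mrad [-3.4 14.8]
t42.58 grasp [0.5066 0.1083 0.0783] xax [ 1.     0.002 -0.003] yax [-0.003  0.015 -1.   ] zax [-0.002  1.     0.015] F [-0.3 -0.4 -0.5] w 0.0002 q [-0.05 -0.1  -0.42  1.25  0.01  1.52]
shift tool mm [ -5.6  32.  -23.7] xang 0.002 spin about y (down): -0.04
```

```bash
python3 -m inch '-3 10 -8 -0.04 1; -2 12 -8 0 1; 0 8 -4 0 1; 0 4 0 0 1; 0 0 0 0 1'; python3 -c "
from pl import *
import t
to([.501,.085,.044],.042)
d=eyes.get_image('wrist'); cv2.imwrite('pics/w25.png',d['image'][:,:,::-1])
d=eyes.get_image('side'); crop(d,270,140,450,290,4,'pics/s25.png')"
```

```text
clock: 43.2
position: [0.5036, 0.0845, 0.1986]
orientation: [-0.702, -0.015, 0.015, 0.712]
contact_force: [-0.4, 0.5, 0.0]
width: -0.0002
t43.20 grasp [0.5035 0.0868 0.0436] xax [0.999 0.044 0.   ] yax [-0.     0.015 -1.   ] zax [-0.044  0.999  0.015] F [-0.4  0.5  0. ] w -0.0002 q [-0.09 -0.1  -0.48  1.19  0.01  1.43]
tilt radial/lateral mrad [-1.7 14.7]
t43.20 grasp [0.5035 0.0868 0.0436] xax [0.999 0.044 0.   ] yax [-0.     0.015 -1.   ] zax [-0.044  0.999  0.015] F [-0.4  0.5  0. ] w -0.0002 q [-0.09 -0.1  -0.48  1.19  0.01  1.43]
shift tool mm [-2.6 -0.4 -1.7] xang 0.044 spin about y (down): 0.002
```

View pics/s25.png

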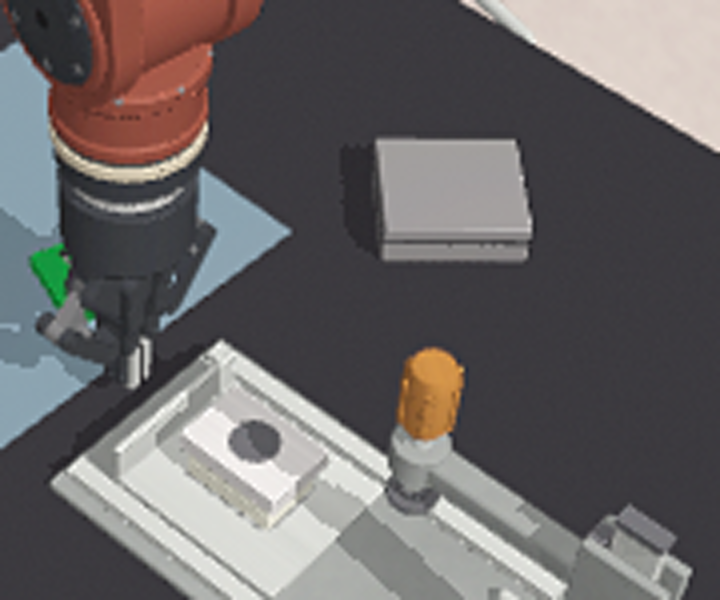

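View pics/w25.png

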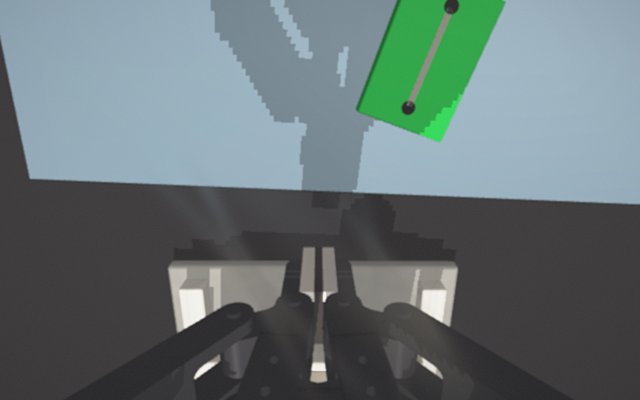

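```bash
python3 -m inch '-2 0 -8 0 1; 0 0 -6 0 1; 0 0 -4 0 1; 0 0 -4 0 1; 0 0 -4 0 1; 0 0 -4 0 1; 0 0 -4 0 1; 0 0 -4 0 1'; python3 t.py
```

```text
clock: 44.3
position: [0.5037, 0.0446, 0.1995]
orientation: [-0.701, -0.017, 0.015, 0.713]
contact_force: [0.2, 1.9, 1.4]
width: 0.0002
t44.30 grasp [0.504  0.0471 0.0446] xax [0.999 0.045 0.003] yax [ 0.002  0.016 -1.   ] zax [-0.045  0.999  0.016] F [0.2 1.9 1.4] w 0.0002 q [-0.18 -0.12 -0.5   1.19  0.02  1.35]
tilt radial/lateral mrad [-1.  16.1]
```

```bash
python3 -m inch '0 0 -4.5 0 1; 0 0 -4.5 0 1; 0 0 -4.5 0 1; 0 0 -4.5 0 1; 0 0 -4.5 0 1; 0 0 -4.5 0 1; 0 0 -4.5 0 1; 0 0 -4.5 0 1'; python3 t.py;python3 -m inch '0 0 -4.5 0 1; 0 0 -4.5 0 1; 0 0 -4.5 0 1; 0 0 -4.5 0 1; 0 0 -4 0 1; 0 0 -4 0 1'; python3 t.py;  python3 -c "
from pl import *
d=eyes.get_image('side'); crop(d,270,140,450,290,4,'pics/s26.png')"
```

```text
clock: 45.3
position: [0.5055, 0.0062, 0.1991]
orientation: [-0.701, -0.017, 0.015, 0.713]
contact_force: [-0.2, 2.5, 2.6]
width: 0.0002
t45.30 grasp [0.5057 0.0087 0.0441] xax [0.999 0.045 0.003] yax [ 0.002  0.016 -1.   ] zax [-0.045  0.999  0.016] F [-0.2  2.5  2.6] w 0.0002 q [-0.25 -0.12 -0.5   1.19  0.02  1.27]
tilt radial/lateral mrad [-2.3 16.1]
clock: 46.05
position: [0.5067, -0.0217, 0.1986]
orientation: [-0.701, -0.017, 0.015, 0.713]
contact_force: [0.2, 2.2, 2.3]
width: -0.0
t46.05 grasp [ 0.507  -0.0192  0.0436] xax [0.999 0.045 0.002] yax [ 0.002  0.016 -1.   ] zax [-0.045  0.999  0.016] F [0.2 2.2 2.3] w -0.0000 q [-0.31 -0.11 -0.49  1.19  0.02  1.22]
tilt radial/lateral mrad [-3.2 15.9]
```

View pics/s26.png

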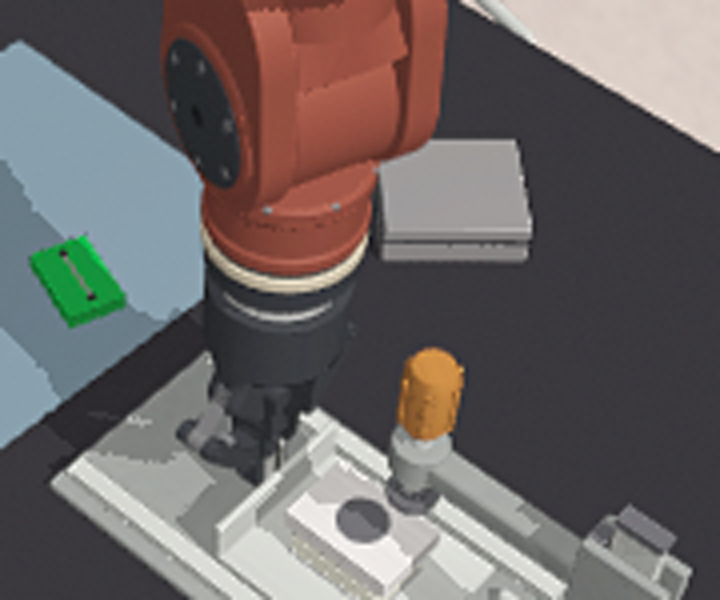

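```bash
python3 -c "
from pl import *
d=eyes.get_image('side')
R=cv2.Rodrigues(np.array(d['rvec']))[0]
for z in (.15,.2,.22):
  c=R@np.array([.507,-.02,z])+np.array(d['tvec']).ravel(); p=pix(d,[.507,-.022,z])[0]; print(z,c[2],457/c[2],'px/m', (p-[270,140])*4)
to([.467,-.02,.052],.044)
"
```

```text
0.15 0.9497161883821873 481.19638855317993 px/m [274.44557603 336.06050459]
0.2 0.9132541892621259 500.4083259330443 px/m [279.42988083 271.09220174]
0.22 0.8986693896141014 508.52961643240224 px/m [281.53697263 243.62715213]
t46.15 grasp [ 0.507  -0.0196  0.0436] xax [0.999 0.045 0.002] yax [ 0.002  0.015 -1.   ] zax [-0.045  0.999  0.015] F [ 0.1  0.2 -0.8] w -0.0003 q [-0.31 -0.11 -0.49  1.19  0.02  1.22]
shift tool mm [-40.   -8.5   1.5] xang 0.045 spin about y (down): 0.001
```

```bash
python3 -m inch '0 0 4 0 1; -10 -4 0 0 1; -12 -4 0 0 1; -8 0 0 0 1; 0 0 0 0 1'; python3 t.py; python3 -m inch '0 0 -4 0 1; 0 0 -4 0 1; 0 0 -4 0 1; 0 0 -4 0 1; 0 0 -4 0 1; 0 0 -4 0 1'; python3 t.py
```

```text
clock: 46.78
position: [0.4743, -0.019, 0.2067]
orientation: [-0.702, -0.016, 0.015, 0.712]
contact_force: [0.4, -0.6, 0.1]
width: 0.0003
t46.77 grasp [ 0.4744 -0.0168  0.0517] xax [0.999 0.045 0.002] yax [ 0.001  0.014 -1.   ] zax [-0.045  0.999  0.014] F [ 0.4 -0.6  0.1] w 0.0003 q [-0.32 -0.22 -0.58  1.22  0.01  1.21]
tilt radial/lateral mrad [-3.6 13.9]
clock: 47.52
position: [0.4756, -0.0435, 0.2064]
orientation: [-0.7, -0.017, 0.016, 0.714]
contact_force: [-1.7, 6.0, 5.0]
width: -0.0001
t47.52 grasp [ 0.4757 -0.0406  0.0515] xax [0.999 0.046 0.001] yax [ 0.     0.019 -1.   ] zax [-0.046  0.999  0.019] F [-1.7  6.   5. ] w -0.0001 q [-0.37 -0.21 -0.57  1.22  0.02  1.15]
tilt radial/lateral mrad [-6.4 17.7]
```

```bash
python3 -m inch '0 0 -4 0 1; 0 0 -4 0 1; 0 0 -4 0 1'; python3 t.py; python3 -m inch '0 0 -4 0 1; 0 0 -4 0 1'; python3 t.py;  python3 -c "
from pl import *
d=eyes.get_image('side'); crop(d,270,140,450,290,4,'pics/s27.png')"
```

```text
clock: 47.9
position: [0.4761, -0.0547, 0.2065]
orientation: [-0.698, -0.017, 0.017, 0.716]
contact_force: [-2.1, 8.3, 5.8]
width: 0.0003
t47.90 grasp [ 0.4761 -0.0508  0.0515] xax [0.999 0.048 0.001] yax [ 0.     0.025 -1.   ] zax [-0.048  0.999  0.025] F [-2.1  8.3  5.8] w 0.0003 q [-0.39 -0.2  -0.56  1.22  0.02  1.13]
tilt radial/lateral mrad [-9.3 23.1]
clock: 48.15
position: [0.4763, -0.0619, 0.2065]
orientation: [-0.696, -0.018, 0.017, 0.717]
contact_force: [-2.5, 18.7, 7.8]
width: -0.0003
t48.15 grasp [ 0.4763 -0.0572  0.0516] xax [0.999 0.049 0.002] yax [ 0.    0.03 -1.  ] zax [-0.049  0.998  0.03 ] F [-2.5 18.7  7.8] w -0.0003 q [-0.41 -0.2  -0.56  1.22  0.03  1.11]
tilt radial/lateral mrad [-11.8  27.4]
```

View pics/s27.png

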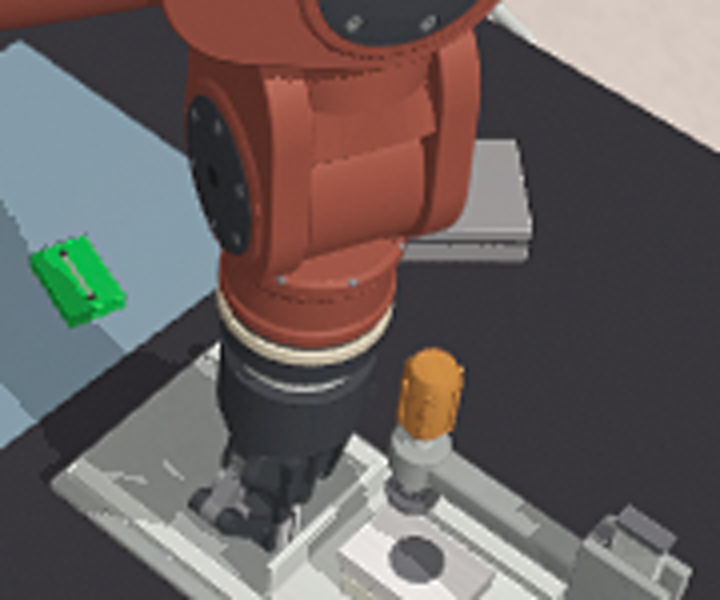

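```bash
python3 -m inch '0 0 4 0 1; 0 0 4 0 1; 0 0 4 0 1; 0 0 8 0 1; 0 0 15 0 1; 0 0 15 0 1; 0 0 15 0 1; 0 0 10 0 1'; python3 t.py;  python3 -c "
from pl import *
d=eyes.get_image('side'); crop(d,270,140,450,290,4,'pics/s28.png')
d=eyes.get_image('top'); crop(d,310,190,450,270,5,'pics/t28.png')"
```

```text
clock: 49.2
position: [0.4725, 0.0172, 0.2087]
orientation: [-0.696, -0.018, 0.017, 0.717]
contact_force: [-0.4, 0.6, 0.6]
width: 0.0001
t49.20 grasp [0.4726 0.0218 0.0538] xax [0.999 0.048 0.002] yax [ 0.001  0.029 -1.   ] zax [-0.048  0.998  0.029] F [-0.4  0.6  0.6] w 0.0001 q [-0.25 -0.23 -0.58  1.23  0.03  1.27]
tilt radial/lateral mrad [-6.7 28.7]
```

View pics/s28.png

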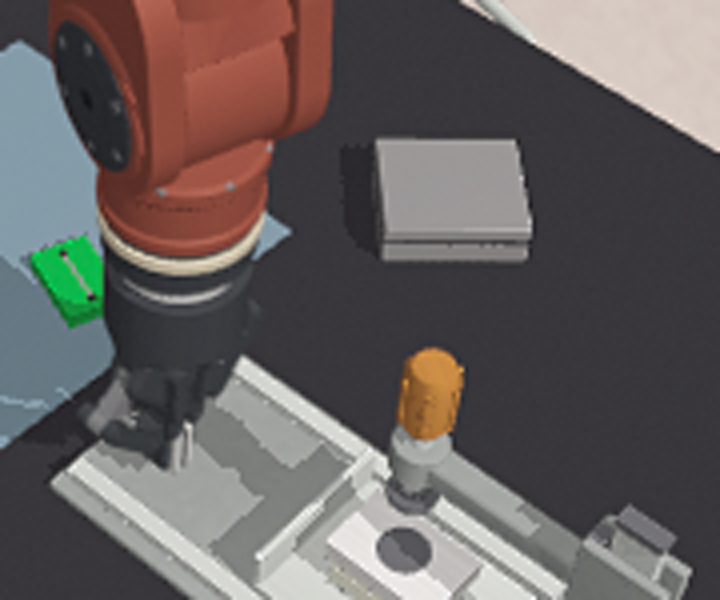

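View pics/t28.png

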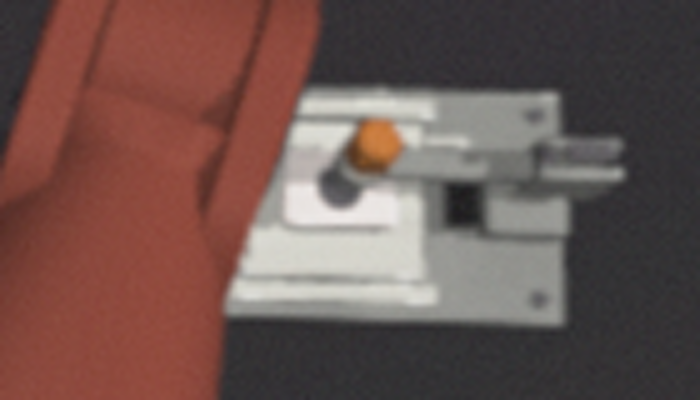

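```bash
python3 -c "
from pl import *
d=eyes.get_image('side'); print(ray(d,[(371,277.5),(417/4+270,557/4+140)],.054))
to([.49,0,.28],.044)
"
```

```text
[[ 0.51022313 -0.11979499  0.054     ]
 [ 0.51177708 -0.12749168  0.054     ]]
t49.35 grasp [0.4727 0.021  0.0538] xax [0.999 0.049 0.002] yax [ 0.001  0.029 -1.   ] zax [-0.049  0.998  0.029] F [ 0.2 -0.  -0.3] w -0.0001 q [-0.25 -0.23 -0.58  1.23  0.03  1.27]
shift tool mm [  16.7 -226.7  -15.2] xang 0.049 spin about y (down): 0.005
```

```bash
python3 -m inch '0 -30 5 0 1; 2 -50 0 0 1; 2 -55 0 0 1; 5 -50 -5 0 1; 8 -30 -10 0 1; 8 -10 -30 0 1; 5 0 -50 0 1; 0 0 -50 0 1'; python3 t.py;  python3 -c "
from pl import *
to([.5112,-.173,.26],.042)
d=eyes.get_image('wrist'); cv2.imwrite('pics/w29.png',d['image'][:,:,::-1])"
```

```text
clock: 50.35
position: [0.51, -0.1329, 0.4374]
orientation: [-0.697, -0.019, 0.017, 0.716]
contact_force: [-0.3, 0.1, -0.8]
width: 0.0
t50.35 grasp [ 0.5104 -0.1287  0.2824] xax [0.999 0.051 0.004] yax [ 0.002  0.027 -1.   ] zax [-0.051  0.998  0.027] F [-0.3  0.1 -0.8] w 0.0000 q [-0.51 -0.1  -0.05  1.63  0.02  1.01]
tilt radial/lateral mrad [-11.2  24.5]
t50.35 grasp [ 0.5104 -0.1287  0.2824] xax [0.999 0.051 0.004] yax [ 0.002  0.027 -1.   ] zax [-0.051  0.998  0.027] F [-0.3  0.1 -0.8] w 0.0000 q [-0.51 -0.1  -0.05  1.63  0.02  1.01]
shift tool mm [ -1.5  21.3 -44.8] xang 0.051 spin about y (down): 0.009
```

View pics/w29.png

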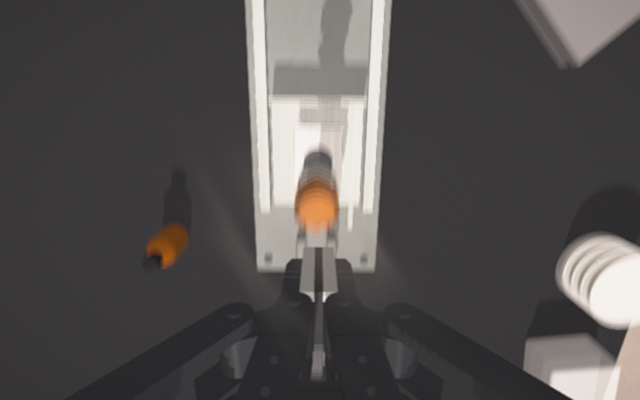

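```bash
python3 -m inch '0 0 -20 0.009 1; 0 0 -15 0 1; 0 0 -5 0 1; 0 0 0 0 1'; python3 -c "
from pl import *
import t
d=eyes.get_image('wrist'); cv2.imwrite('pics/w30.png',d['image'][:,:,::-1])
d=eyes.get_image('side'); crop(d,330,140,510,290,4,'pics/s30.png')"
```

```text
clock: 50.9
position: [0.5113, -0.1816, 0.435]
orientation: [-0.698, -0.013, 0.012, 0.716]
contact_force: [-0.1, -0.8, -0.2]
width: -0.0001
t50.90 grasp [ 0.5115 -0.1777  0.2801] xax [0.999 0.034 0.002] yax [ 0.001  0.025 -1.   ] zax [-0.034  0.999  0.025] F [-0.1 -0.8 -0.2] w -0.0001 q [-0.59 -0.05 -0.01  1.63  0.02  0.95]
tilt radial/lateral mrad [-13.3  21.4]
```

View pics/w30.png

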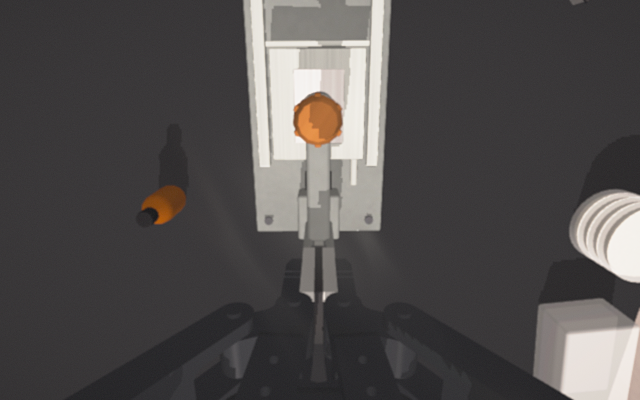

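View pics/s30.png

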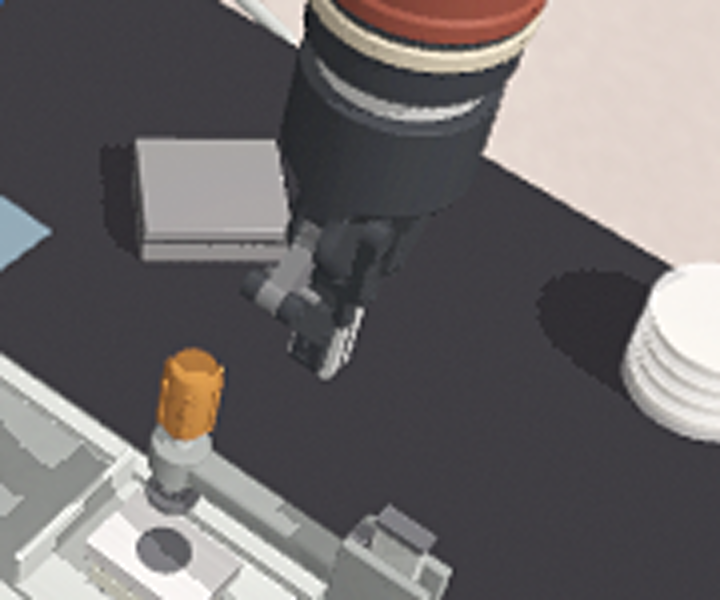

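```bash
python3 -c "
from pl import *
d=eyes.get_image('wrist'); print(ray(d,[(318,117)],.212)); print(ray(d,[(254,231),(382,231)],.008))
d=eyes.get_image('side'); print(ray(d,[(330+193/4,140+362/4)],.212), ray(d,[(330+345/4,140+545/4),(330+205/4,140+463/4),(330+330/4,140+552/4)],.145))
to([.5112,-.173,.18],.042)
"
```

```text
[[ 0.50919374 -0.11458463  0.212     ]]
[[ 0.43697179 -0.27013333  0.008     ]
 [ 0.59271654 -0.26475682  0.008     ]]
[[ 0.50777593 -0.11870199  0.212     ]] [[ 0.52063764 -0.21118065  0.145     ]
 [ 0.51042548 -0.13393898  0.145     ]
 [ 0.51234917 -0.2085638   0.145     ]]
t51.10 grasp [ 0.5116 -0.1772  0.2802] xax [0.999 0.035 0.002] yax [ 0.001  0.025 -1.   ] zax [-0.035  0.999  0.025] F [ 0.6  0.5 -0. ] w -0.0005 q [-0.59 -0.05 -0.01  1.63  0.02  0.95]
shift tool mm [ -0.4 100.3   1.7] xang 0.035 spin about y (down): -0.007
```

```bash
python3 -m inch '0 20 1 -0.007 1; 0 30 1 0 1; 0 25 1 0 1; 0 12 1 0 1; 0 5 0 0 1; 0 0 0 0 1'; python3 -c "
from pl import *
import t
to([.511,-.172,.17],.042)
d=eyes.get_image('wrist'); cv2.imwrite('pics/w31.png',d['image'][:,:,::-1])
d=eyes.get_image('side'); crop(d,330,140,510,290,4,'pics/s31.png')"
```

```text
clock: 51.85
position: [0.5121, -0.1722, 0.3431]
orientation: [-0.699, -0.018, 0.015, 0.715]
contact_force: [0.0, 0.7, -0.6]
width: 0.0001
t51.85 grasp [ 0.5127 -0.1686  0.1882] xax [0.999 0.046 0.005] yax [ 0.004  0.023 -1.   ] zax [-0.046  0.999  0.023] F [ 0.   0.7 -0.6] w 0.0001 q [-0.57 -0.08 -0.2   1.46  0.02  0.95]
tilt radial/lateral mrad [-8.8 21.7]
t51.85 grasp [ 0.5127 -0.1686  0.1882] xax [0.999 0.046 0.005] yax [ 0.004  0.023 -1.   ] zax [-0.046  0.999  0.023] F [ 0.   0.7 -0.6] w 0.0001 q [-0.57 -0.08 -0.2   1.46  0.02  0.95]
shift tool mm [-2.  18.1 -3.7] xang 0.046 spin about y (down): 0.004
```

View pics/w31.png

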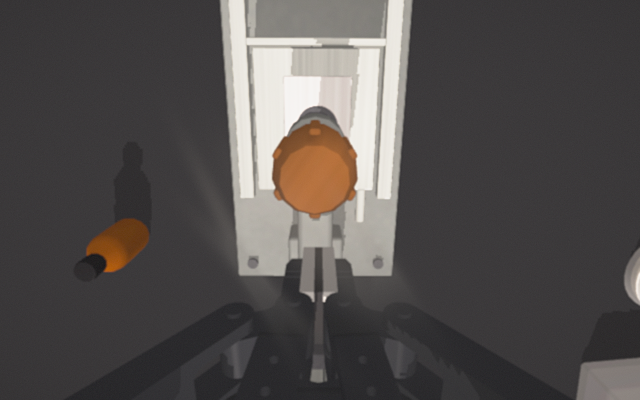

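View pics/s31.png

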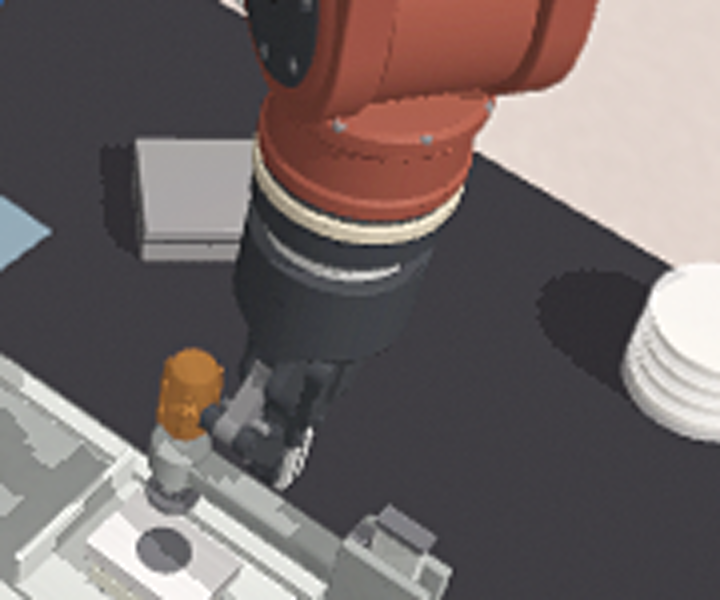

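```bash
python3 -m inch '-1 5 -2 0 1; -1 5 -2 0 1; 0 5 0 0 1; 0 4 0 0 1; 0 3 0 0 1'; python3 t.py; python3 -m inch '0 4 0 0 1; 0 4 0 0 1; 0 4 0 0 1'; python3 t.py
```

```text
clock: 52.58
position: [0.5107, -0.1768, 0.3214]
orientation: [-0.699, -0.019, 0.014, 0.714]
contact_force: [-1.7, 0.0, 7.9]
width: -0.0
t52.58 grasp [ 0.5117 -0.1734  0.1664] xax [0.999 0.046 0.008] yax [ 0.007  0.021 -1.   ] zax [-0.046  0.999  0.021] F [-1.7  0.   7.9] w -0.0000 q [-0.58 -0.07 -0.23  1.42  0.02  0.94]
tilt radial/lateral mrad [-6.2 21.6]
clock: 52.95
position: [0.5108, -0.1766, 0.3091]
orientation: [-0.7, -0.019, 0.014, 0.714]
contact_force: [-0.6, -0.4, 2.4]
width: 0.0001
t52.95 grasp [ 0.5119 -0.1734  0.1541] xax [0.999 0.046 0.008] yax [ 0.007  0.021 -1.   ] zax [-0.046  0.999  0.02 ] F [-0.6 -0.4  2.4] w 0.0001 q [-0.58 -0.07 -0.25  1.39  0.02  0.94]
tilt radial/lateral mrad [-5.6 21. ]
```

```bash
python3 -m inch '0 4 0 0 1; 0 4 0 0 1; 0 4 0 0 1; 0 4 0 0 1; 0 4 0 0 1; 0 4 0 0 1'; python3 t.py;  python3 -c "
from pl import *
d=eyes.get_image('side'); crop(d,330,140,510,290,4,'pics/s32.png')"
```

```text
clock: 53.7
position: [0.5109, -0.1763, 0.2834]
orientation: [-0.7, -0.019, 0.014, 0.714]
contact_force: [-1.1, -0.6, 1.8]
width: 0.0002
t53.70 grasp [ 0.512  -0.1732  0.1285] xax [0.999 0.045 0.008] yax [ 0.007  0.02  -1.   ] zax [-0.046  0.999  0.02 ] F [-1.1 -0.6  1.8] w 0.0002 q [-0.58 -0.06 -0.29  1.35  0.02  0.95]
tilt radial/lateral mrad [-5.2 20.4]
```

View pics/s32.png

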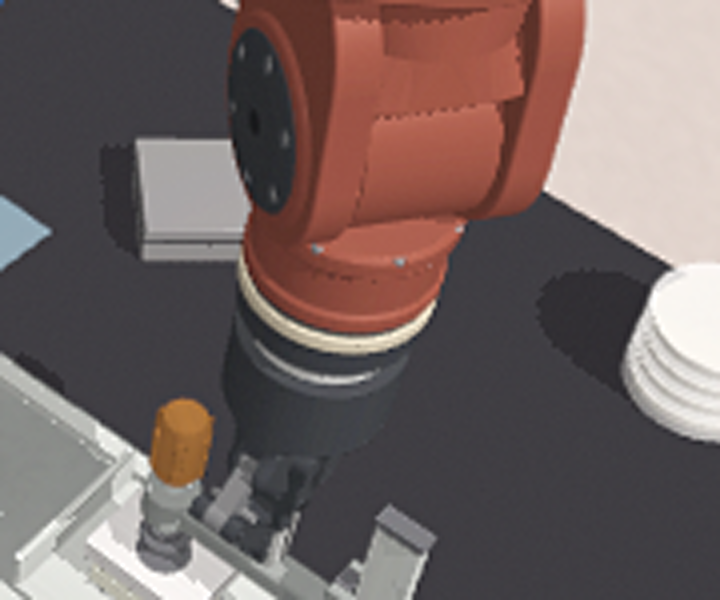

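```bash
python3 -m inch '0 4 0 0 1; 0 4 0 0 1; 0 4 0 0 1'; python3 -m inch '0 3 0 0 1; 0 3 0 0 1'; python3 t.py
```

```text
clock: 54.12
position: [0.5111, -0.1759, 0.2703]
orientation: [-0.7, -0.019, 0.014, 0.714]
contact_force: [-1.3, -1.5, 0.7]
width: -0.0004
clock: 54.38
position: [0.5112, -0.176, 0.2672]
orientation: [-0.7, -0.019, 0.013, 0.713]
contact_force: [-13.2, 6.6, 36.6]
width: 0.0001
t54.38 grasp [ 0.5124 -0.1731  0.1122] xax [0.999 0.046 0.009] yax [ 0.008  0.019 -1.   ] zax [-0.046  0.999  0.018] F [-13.2   6.6  36.6] w 0.0001 q [-0.58 -0.06 -0.31  1.32  0.02  0.95]
tilt radial/lateral mrad [-3.6 20. ]
```

```bash
python3 -c "
from pl import *
d=eyes.get_image('side'); crop(d,330,140,510,290,4,'pics/s33.png')"
```

```text
(no output)
```

View pics/s33.png

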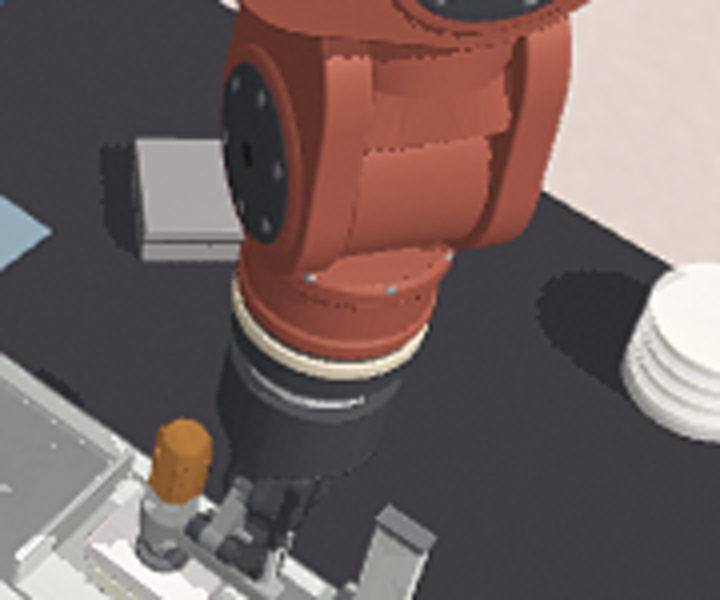

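```bash
python3 -m inch '0 -1 0 0 1; 0 -2 0 0 1; 0 -3 0 0 1; 0 -5 0 0 1'; python3 t.py; python3 -m inch '0 -15 0 0 1; 0 -25 0 0 1; 0 -25 0 0 0.6; 0 -25 0 0 0.5; 0 -20 0 0 0.45; 0 -10 0 0 0.45; 0 0 0 0 0.45'; python3 -c "
from pl import *
import t
d=eyes.get_image('side'); crop(d,330,190,480,310,5,'pics/s34.png')
d=eyes.get_image('wrist'); cv2.imwrite('pics/w34.png',d['image'][:,:,::-1])"
```

```text
clock: 54.92
position: [0.5109, -0.1757, 0.278]
orientation: [-0.7, -0.019, 0.014, 0.714]
contact_force: [1.0, 0.5, 0.9]
width: 0.0001
t54.92 grasp [ 0.512  -0.1726  0.123 ] xax [0.999 0.046 0.008] yax [ 0.007  0.02  -1.   ] zax [-0.046  0.999  0.02 ] F [1.  0.5 0.9] w 0.0001 q [-0.58 -0.06 -0.3   1.34  0.02  0.95]
tilt radial/lateral mrad [-5.  20.6]
clock: 55.8
position: [0.5098, -0.1782, 0.4072]
orientation: [-0.701, -0.02, 0.013, 0.713]
contact_force: [0.4, -0.9, -0.7]
width: 0.0471
t55.80 grasp [ 0.5114 -0.1754  0.2522] xax [0.999 0.046 0.011] yax [ 0.01   0.018 -1.   ] zax [-0.046  0.999  0.018] F [ 0.4 -0.9 -0.7] w 0.0471 q [-0.58 -0.08 -0.08  1.57  0.02  0.94]
tilt radial/lateral mrad [-1.6 20.8]
```

View pics/s34.png

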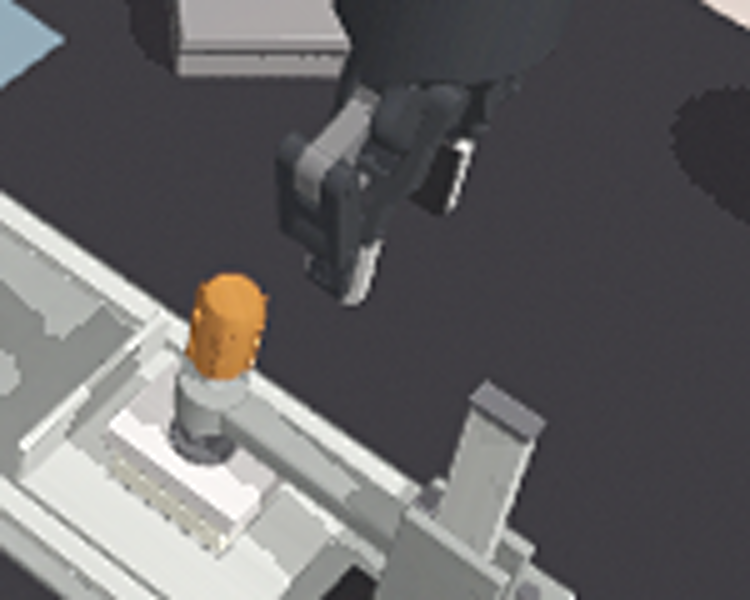

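View pics/w34.png

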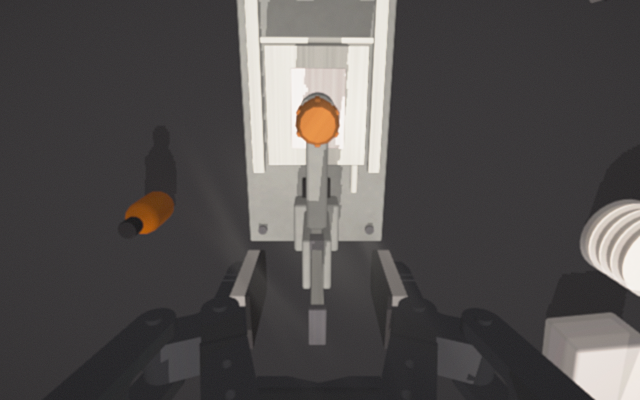

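```bash
python3 -c "
from pl import *
d=eyes.get_image('side'); print(ray(d,[(376.4,247)],.158))
d=eyes.get_image('wrist'); print(ray(d,[(317.5,120)],.158)); to([.509,-.117,.22],2.25)"
python3 -m inch '0 0 20 -0.1 0.45; 0 0 30 -0.1 0.45; 0 0 10 -0.18 0.45; 0 0 0 -0.18 0.45; 0 0 0 -0.18 0.45; 0 0 0 -0.18 0.45; 0 0 0 -0.18 0.45; 0 0 0 -0.18 0.45';python3 -m inch '0 0 0 -0.18 0.45; 0 0 0 -0.18 0.45; 0 0 0 -0.18 0.45; 0 0 0 -0.18 0.45; 0 0 0 -0.15 0.45; 0 0 0 -0.05 0.45; 0 0 0 0 0.45'; python3 -c "
from pl import *
import t
to([.509,-.1175,.17],2.25)
d=eyes.get_image('wrist'); cv2.imwrite('pics/w35.png',d['image'][:,:,::-1])"
```

```text
[[ 0.51155539 -0.11875832  0.158     ]]
[[ 0.50840634 -0.11662827  0.158     ]]
t56.00 grasp [ 0.5107 -0.1749  0.2504] xax [0.999 0.046 0.009] yax [ 0.008  0.02  -1.   ] zax [-0.046  0.999  0.019] F [-0.9  0.9  0. ] w 0.0469 q [-0.58 -0.08 -0.09  1.57  0.02  0.94]
shift tool mm [ 0.7 31.5 57.4] xang 0.046 spin about y (down): 0.937
clock: 57.0
position: [0.5002, -0.1159, 0.3992]
orientation: [-0.541, -0.452, 0.441, 0.556]
contact_force: [0.5, 0.6, -0.8]
width: 0.0469
clock: 57.88
position: [0.4991, -0.1152, 0.3929]
orientation: [0.275, 0.656, -0.64, -0.29]
contact_force: [0.3, -0.6, -1.2]
width: 0.0469
t57.88 grasp [ 0.4974 -0.1106  0.238 ] xax [-0.681  0.732  0.029] yax [-0.011  0.03  -0.999] zax [-0.732 -0.681 -0.013] F [ 0.3 -0.6 -1.2] w 0.0469 q [-0.49 -0.15 -0.17  1.57  0.02 -1.24]
tilt radial/lateral mrad [-23.3  21.4]
t57.88 grasp [ 0.4974 -0.1106  0.238 ] xax [-0.681  0.732  0.029] yax [-0.011  0.03  -0.999] zax [-0.732 -0.681 -0.013] F [ 0.3 -0.6 -1.2] w 0.0469 q [-0.49 -0.15 -0.17  1.57  0.02 -1.24]
shift tool mm [-14.9  67.6  -2.9] xang 2.320 spin about y (down): 0.07
```

View pics/w35.png

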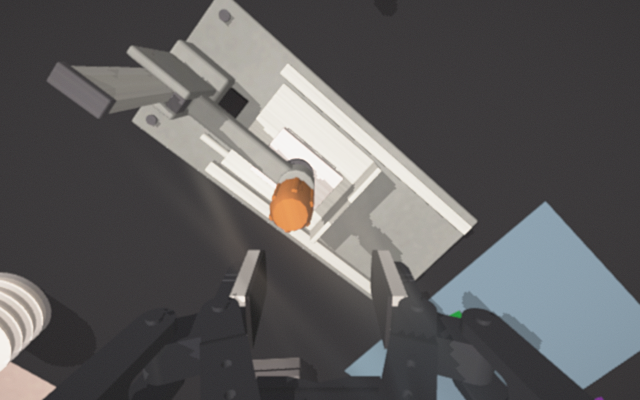

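```bash
python3 -c "
from pl import *
d=eyes.get_image('wrist'); print(ray(d,[(292,211)],.158))"
python3 -m inch '-8 10 -2 0 0.45; -6 15 -1 0 0.45; 0 15 0 0 0.45; 0 8 0 0 0.45; 0 0 0 0 0.45'; python3 -c "
from pl import *
import t
to([.509,-.1175,.142],2.25)
d=eyes.get_image('wrist'); cv2.imwrite('pics/w36.png',d['image'][:,:,::-1])"
```

```text
[[ 0.50552117 -0.12127838  0.158     ]]
clock: 58.6
position: [0.5108, -0.1224, 0.3394]
orientation: [0.275, 0.656, -0.64, -0.292]
contact_force: [-0.3, -0.2, -0.5]
width: 0.0469
t58.60 grasp [ 0.5088 -0.1176  0.1845] xax [-0.679  0.734  0.031] yax [-0.013  0.031 -0.999] zax [-0.734 -0.679 -0.012] F [-0.3 -0.2 -0.5] w 0.0469 q [-0.49 -0.11 -0.23  1.47  0.02 -1.24]
tilt radial/lateral mrad [-25.9  21.3]
t58.60 grasp [ 0.5088 -0.1176  0.1845] xax [-0.679  0.734  0.031] yax [-0.013  0.031 -0.999] zax [-0.734 -0.679 -0.012] F [-0.3 -0.2 -0.5] w 0.0469 q [-0.49 -0.11 -0.23  1.47  0.02 -1.24]
shift tool mm [-1.4 42.5  0.3] xang 2.317 spin about y (down): 0.067
```

View pics/w36.png

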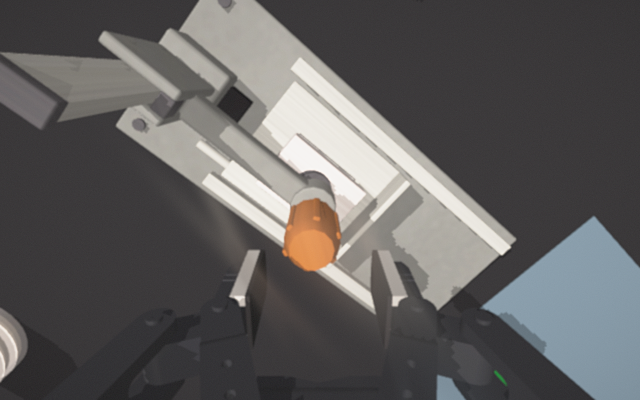

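```bash
python3 -c "
from pl import *
d=eyes.get_image('wrist'); s,R,g=st(); p=ray(d,[(312,247)],.158)[0]; print(p,(R.T@(p-g)*1e3).round(1)); print(pix(d,[[.509,-.1175,.158],[.509,-.1175,.113]]))"
```

```text
t58.70 grasp [ 0.5092 -0.1178  0.1856] xax [-0.679  0.734  0.03 ] yax [-0.012  0.03  -0.999] zax [-0.734 -0.679 -0.012] F [ 0.  -0.8  0.4] w 0.0467 q [-0.49 -0.11 -0.23  1.47  0.02 -1.24]
[ 0.50701524 -0.12166844  0.158     ] [-2.2 27.4  4.6]
[[315.63079892 254.97982093]
 [313.82919477 218.1535007 ]]
```

```bash
python3 -m inch '-1 12 1 0 0.45; -1 12 1 0 0.45; 0 8 0 0 0.45; 0 4 0 0 0.45;0 0 0 0 0.45'; python3 -c "
from pl import *
d=eyes.get_image('wrist'); cv2.imwrite('pics/w37.png',d['image'][:,:,::-1]); s,R,g=st();  print(pix(d,[[.509,-.1175,.158],g, g-[0,0,.018]]))
d=eyes.get_image('side'); crop(d,330,190,480,310,5,'pics/s37.png')"
```

```text
clock: 59.32
position: [0.5105, -0.1244, 0.3024]
orientation: [0.276, 0.656, -0.64, -0.291]
contact_force: [0.1, -0.3, 0.5]
width: 0.0469
t59.38 grasp [ 0.509  -0.1199  0.1478] xax [-0.679  0.734  0.029] yax [-0.01  0.03 -1.  ] zax [-0.734 -0.679 -0.013] F [-0.3 -0.1  0.2] w 0.0467 q [-0.49 -0.1  -0.29  1.4   0.02 -1.24]
[[321.92083402 306.75213129]
 [316.71224989 287.551911  ]
 [315.71998971 264.63985204]]
```

View pics/w37.png

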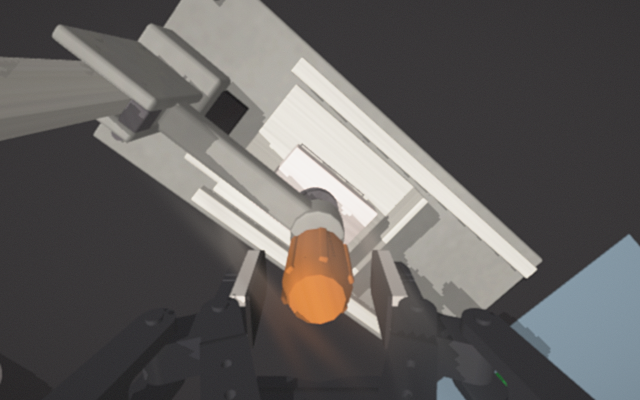

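View pics/s37.png

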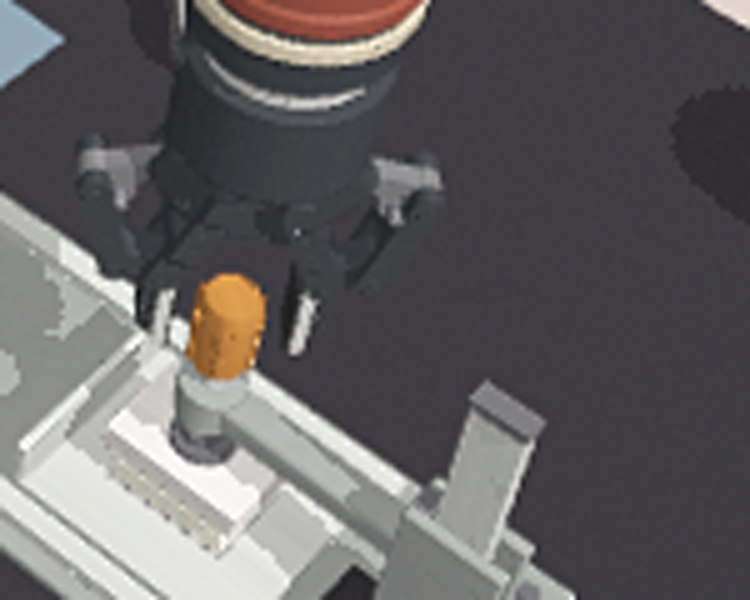

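```bash
python3 -m inch '1 4 2 0 0.45; 0 2 1 0 0.5; 0 0 0 0 0.8; 0 0 0 0 1; 0 0 0 0 1; 0 0 0 0 1'; python3 -c "
from pl import *
import t
d=eyes.get_image('wrist'); cv2.imwrite('pics/w38.png',d['image'][:,:,::-1])
d=eyes.get_image('side'); crop(d,330,190,480,310,5,'pics/s38.png')"
```

```text
clock: 60.18
position: [0.508, -0.1262, 0.2976]
orientation: [0.277, 0.656, -0.64, -0.29]
contact_force: [-0.1, -1.4, -1.6]
width: 0.0264
t60.17 grasp [ 0.5068 -0.1219  0.1427] xax [-0.679  0.734  0.026] yax [-0.008  0.028 -1.   ] zax [-0.735 -0.678 -0.013] F [-0.1 -1.4 -1.6] w 0.0264 q [-0.5  -0.11 -0.31  1.39  0.02 -1.25]
tilt radial/lateral mrad [-20.1  20.7]
```

View pics/w38.png

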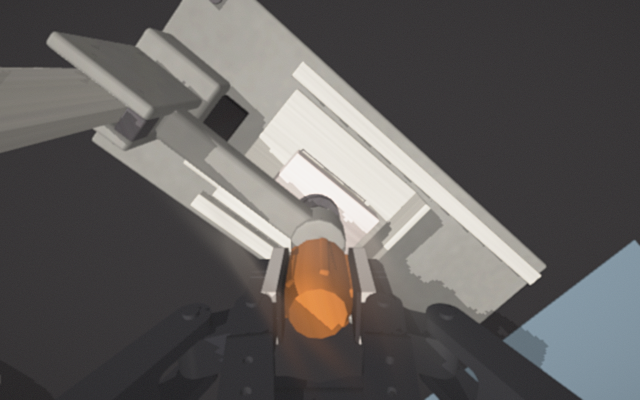

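View pics/s38.png

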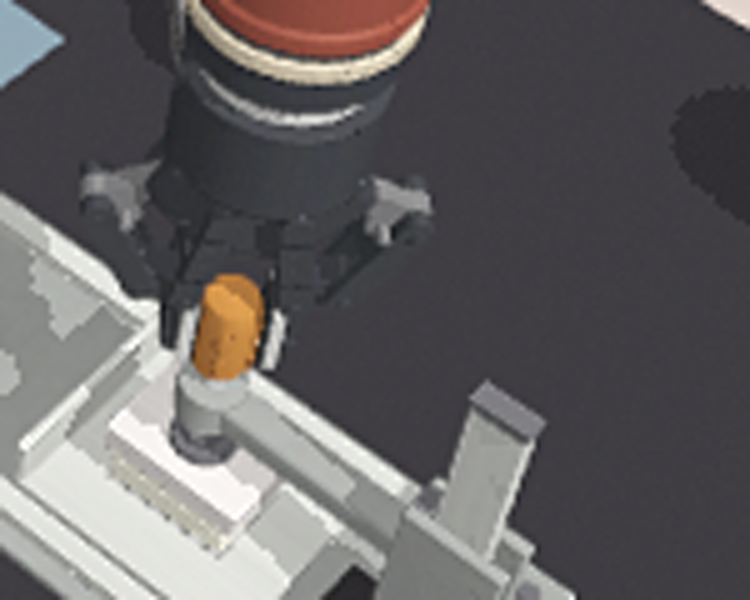

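```bash
python3 -m inch '0 0 -2 0.1 1; 0 0 0 0.16 1; 0 0 0 0.18 1; 0 0 0 0.18 1'; python3 t.py; python3 -m inch '0 0 0 0.18 1; 0 0 0 0.18 1; 0 0 0 0.18 1; 0 0 0 0.18 1'; python3 -c "
from pl import *
import t
d=eyes.get_image('wrist'); cv2.imwrite('pics/w39.png',d['image'][:,:,::-1])"
```

```text
clock: 60.78
position: [0.5082, -0.1245, 0.2976]
orientation: [0.462, 0.531, -0.522, -0.482]
contact_force: [0.3, 1.4, 0.2]
width: 0.0269
t60.77 grasp [ 0.5062 -0.1201  0.1427] xax [-0.108  0.994  0.03 ] yax [-0.013  0.028 -1.   ] zax [-0.994 -0.108  0.01 ] F [0.3 1.4 0.2] w 0.0269 q [-0.5  -0.11 -0.31  1.39  0.02 -0.6 ]
tilt radial/lateral mrad [-24.7  18.9]
clock: 61.28
position: [0.5086, -0.1232, 0.2976]
orientation: [-0.619, -0.321, 0.317, 0.643]
contact_force: [2.0, -0.1, -2.2]
width: 0.0264
t61.27 grasp [ 0.507  -0.118   0.1427] xax [0.593 0.805 0.02 ] yax [-0.011  0.033 -0.999] zax [-0.805  0.592  0.028] F [ 2.  -0.1 -2.2] w 0.0264 q [-0.49 -0.11 -0.31  1.39  0.02  0.14]
tilt radial/lateral mrad [-25.1  24.2]
```

View pics/w39.png

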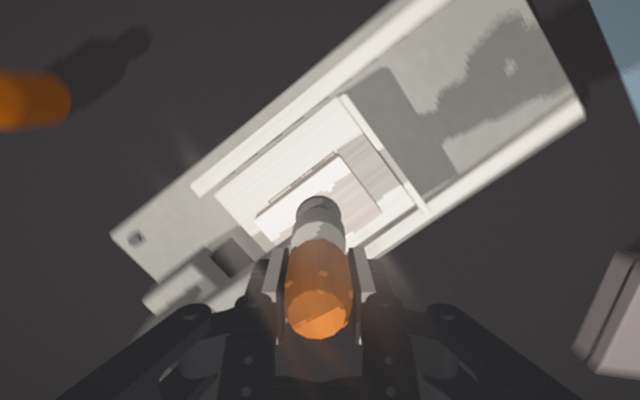

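```bash
python3 -m inch '0 0 0 0.18 1; 0 0 0 0.18 1; 0 0 0 0.18 1; 0 0 0 0.18 1; 0 0 0 0.18 1; 0 0 0 0.18 1; 0 0 0 0.18 1'; python3 -c "
from pl import *
s=ctrl.state(); print(s['wrist_torque'])
import t
d=eyes.get_image('wrist'); cv2.imwrite('pics/w40.png',d['image'][:,:,::-1])"
```

```text
clock: 62.2
position: [0.5108, -0.1228, 0.2975]
orientation: [-0.685, 0.123, -0.117, 0.709]
contact_force: [3.1, -1.7, -3.0]
width: 0.0266
[-0.37704722 -1.02429341  0.1710596 ]
t62.20 grasp [ 0.5104 -0.1174  0.1426] xax [ 0.943 -0.333 -0.014] yax [-0.003  0.035 -0.999] zax [0.333 0.942 0.032] F [ 3.1 -1.7 -3. ] w 0.0266 q [-0.49 -0.1  -0.31  1.39  0.03  1.42]
tilt radial/lateral mrad [-18.9  29.6]
```

View pics/w40.png

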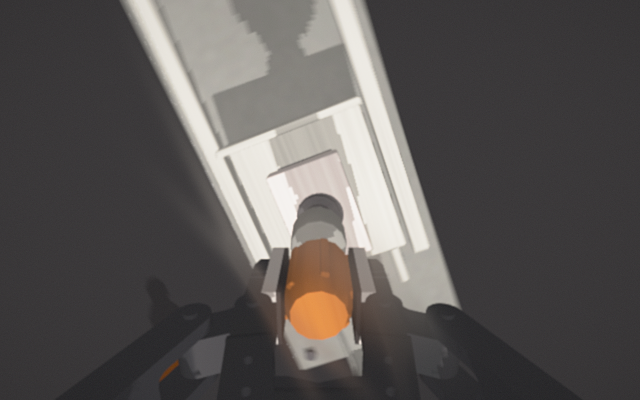

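```bash
python3 -m inch '0 0 0 0.18 1; 0 0 0 0.18 1; 0 0 0 0.18 1; 0 0 0 0.18 1; 0 0 0 0.18 1; 0 0 0 0.18 1; 0 0 0 0.18 1'; python3 -c "
from pl import *
s=ctrl.state(); print(s['wrist_torque'])
import t
d=eyes.get_image('wrist'); cv2.imwrite('pics/w41.png',d['image'][:,:,::-1])"
```

```text
clock: 63.12
position: [0.5121, -0.1249, 0.2972]
orientation: [-0.484, 0.515, -0.501, 0.499]
contact_force: [1.6, -3.5, -1.6]
width: 0.0261
[-0.70346184 -0.34939006  0.13801042]
t63.12 grasp [ 0.5122 -0.1204  0.1423] xax [-0.033 -0.999 -0.029] yax [ 0.001  0.029 -1.   ] zax [ 0.999 -0.033 -0.   ] F [ 1.6 -3.5 -1.6] w 0.0261 q [-0.49 -0.1  -0.31  1.38  0.03  2.68]
tilt radial/lateral mrad [-13.   25.9]
```

View pics/w41.png

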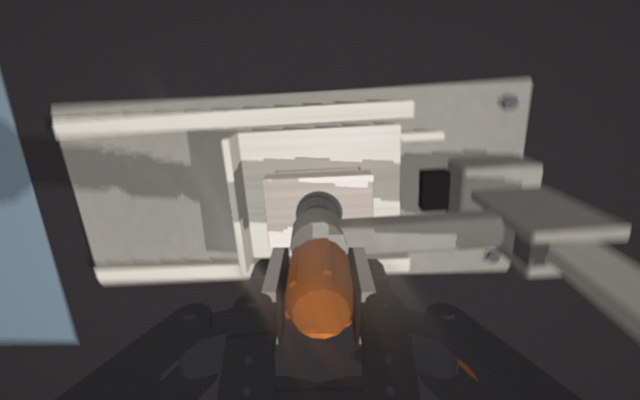

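```bash
python3 -c "
import cv2,numpy as np
print
a=[cv2.resize(cv2.imread(f'pics/w{i}.png')[185:345,265:375],None,fx=3,fy=3,interpolation=cv2.INTER_CUBIC)[:, :260*1] if 0 else cv2.resize(cv2.imread(f'pics/w{i}.png')[185:345,275:365],None,fx=2.2,fy=2.2,interpolation=cv2.INTER_CUBIC) for i in (38,39,40,41)]
cv2.imwrite('pics/cmp.png',np.hstack(a))"
```

```text
(no output)
```

View pics/cmp.png

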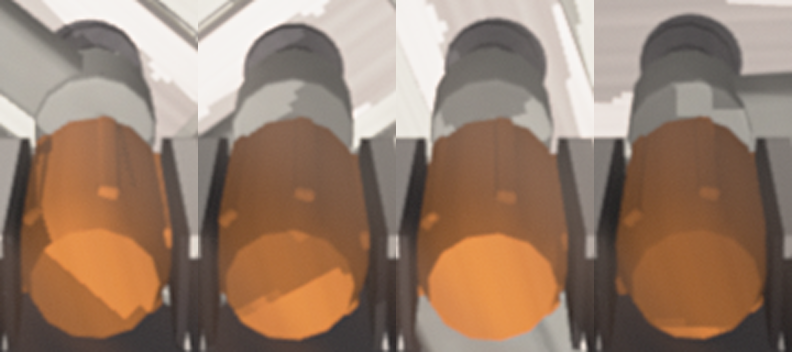

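```bash
python3 -m inch '0 0 0 0 0.6; 0 0 0 0 0.5; 0 0 0 0 0.45; 0 -5 0 0 0.45; 0 -15 0 0 0.45; 0 -25 0 0 0.45; 0 -30 0 0 0.45; 0 -30 0 0 0.45'; python3 -m inch '0 -30 0 0 0.45; 0 -20 50 0 0.45; 0 0 50 -0.1 0.45; 0 0 0 0 0.45; 0 0 0 0 0.45'; python3 -c "
from pl import *
import t
d=eyes.get_image('side'); crop(d,270,190,450,340,4,'pics/s42.png')
d=eyes.get_image('top'); crop(d,300,180,450,280,5,'pics/t42.png')
d=eyes.get_image('wrist'); cv2.imwrite('pics/w42.png',d['image'][:,:,::-1])"
```

```text
clock: 64.18
position: [0.5111, -0.1272, 0.4068]
orientation: [-0.487, 0.514, -0.497, 0.501]
contact_force: [-0.1, 0.7, -0.6]
width: 0.0471
clock: 64.8
position: [0.6132, -0.131, 0.4664]
orientation: [-0.511, 0.484, -0.474, 0.528]
contact_force: [-0.7, -0.2, -0.7]
width: 0.0467
t64.80 grasp [ 0.614  -0.1268  0.3114] xax [ 0.081 -0.996 -0.027] yax [ 0.005  0.028 -1.   ] zax [0.997 0.081 0.007] F [-0.7 -0.2 -0.7] w 0.0467 q [-0.42  0.22  0.34  1.69  0.03  2.64]
tilt radial/lateral mrad [-6.7 27.2]
```

View pics/s42.png

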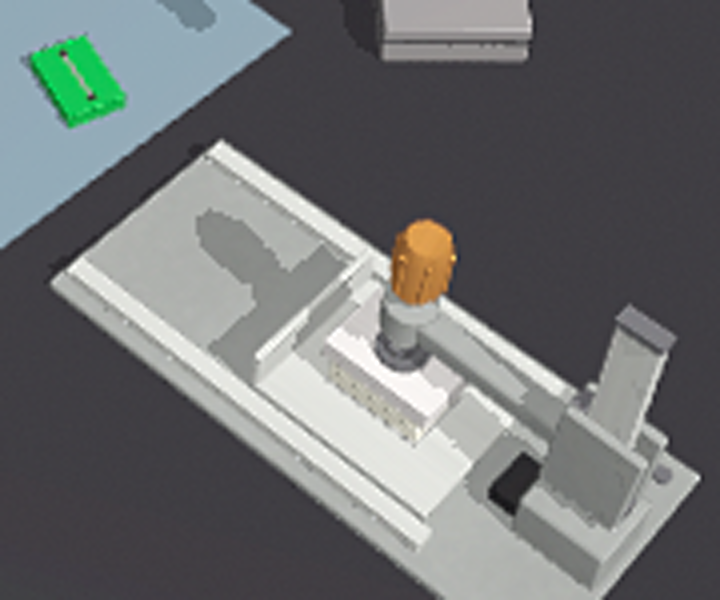

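View pics/t42.png

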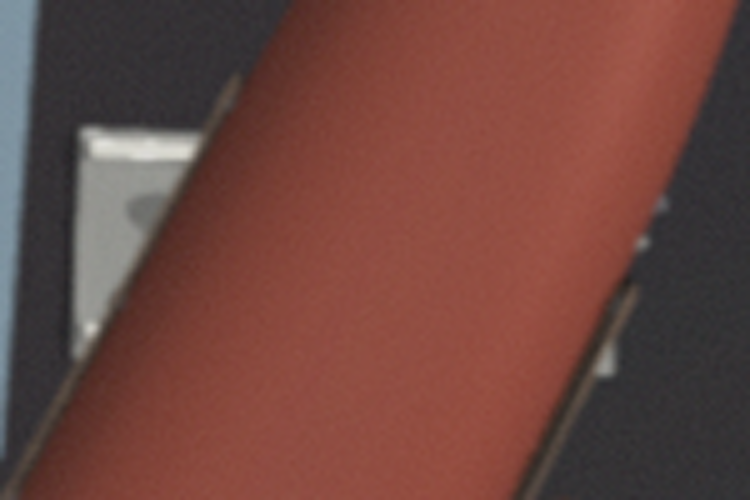

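View pics/w42.png

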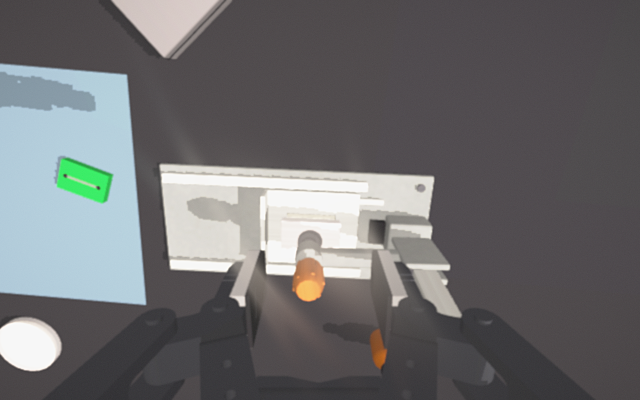

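```bash
python3 -c "
from pl import *
d=eyes.get_image('side'); cv2.imwrite('pics/s43full.png',d['image'][:,:,::-1]); crop(d,360,230,450,320,8,'pics/s43.png')
o=np.array([.509,-.118]);u=np.array([.042,-.999]);v=np.array([.999,.042])
for z in (.09,.10):
  for t in (0,.03,.05,.07):
    P=[np.r_[o+x*u-.009*v, z-0+(.12-x)*np.tan(t)] for x in (.02,.09)]
    p=(pix(d,P)-[360,230])*8; e=p[1]-p[0]; print(z,t,p.round(0).tolist(),np.degrees(np.arctan2(e[1],e[0])).round(2))
"
```

```text
0.09 0 [[134.0, 366.0], [361.0, 529.0]] 35.77
0.09 0.03 [[135.0, 359.0], [361.0, 527.0]] 36.64
0.09 0.05 [[136.0, 355.0], [362.0, 526.0]] 37.21
0.09 0.07 [[137.0, 350.0], [362.0, 525.0]] 37.78
0.1 0 [[139.0, 344.0], [367.0, 507.0]] 35.62
0.1 0.03 [[140.0, 337.0], [368.0, 506.0]] 36.49
0.1 0.05 [[141.0, 332.0], [368.0, 504.0]] 37.07
0.1 0.07 [[142.0, 328.0], [368.0, 503.0]] 37.65
```

View pics/s43.png

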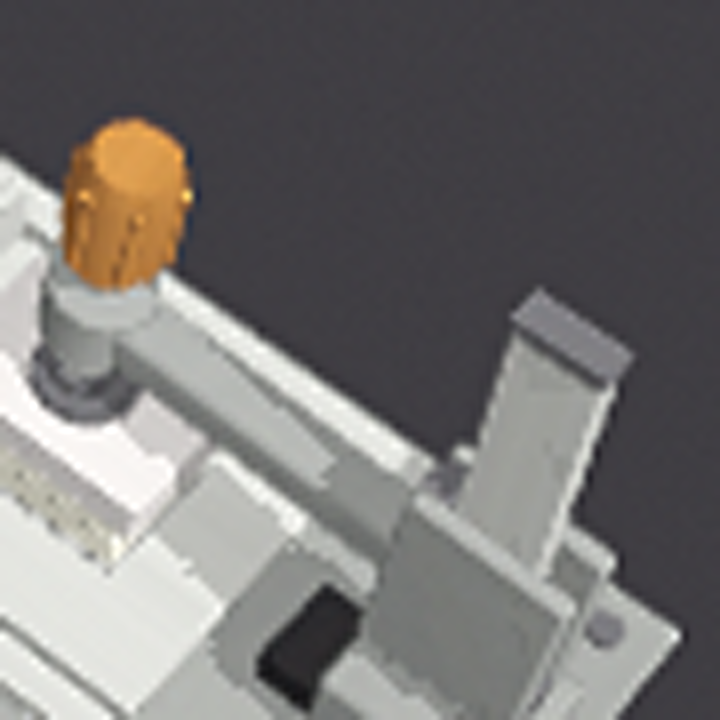

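```bash
python3 -c "
from pl import *
print(ctrl.hand_in())"
```

```text
the job is handed in; nothing more can be done
None
```

The job is handed in, at about 65 s on the robot's clock. The pile is clamped and the tray is latched.

**What I did:**
- **Stacking:** I found two white layers, and no others anywhere in view. I stacked both on the engraved outline and laid the pressure plate square on top.
- **Tray:** I pushed it to its end stop, where the force rose to about 19 N. When I let go it came back about 8 mm, so it latched. The plate's spot ended up within about 2 mm of the screw axis.
- **Jaw:** I slid it down until the pad met the plate and it bound.
- **Handle:** I turned it about 3.9 rad clockwise in one grip. The ribs stayed in the same place between the fingers, so it did not slip.

**Last checks:** The final side picture shows the pile square, the pad on the plate, and the tray still in its latched place. The robot was touching nothing at hand-in. I kept clear of the dropper bottle, slide box, petri dish and look-alike blocks throughout.

**What did not go as planned or could not be confirmed:**
- The downward push on the jaw arm reached about 37 N at the shut fingertips, against the advised 10 to 18 N. It stayed under the 40 N limit, and that limit is stated for the arm and gripper body, not the fingers.
- The jaw's tilt could only be judged from the picture. The arm's edge runs at about 38°, where my model gives 35.8° square and about 37.2° when tight, so it looks tilted.
- The clamping force was not measured. I infer it is tight from the 3.9 rad of turn, which is inside the 3 to 5 rad range you gave.

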